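# Make up two vaccine dispatch kits

## Robot

A 6-joint arm with a two-finger parallel gripper is mounted at the origin on the work surface. World frame = base frame: x ahead of the robot, y to its left, z up, the work surface at z = 0. Lengths are in m, angles in rad, forces in N, time in s.
With the tool pointing down it reaches from about 0.275 to 1 m from the base axis. Payload 8.4 kg.
Tool frame: the origin (TCP) lies midway between the tips of the shut fingers; the grasp point (between the pads) lies 19 mm behind it; x points along the fingers, y is the direction in which the jaws open and shut, and the axes are right-handed (so a half turn about x gives the same grasp; the last joint's range is limited). The gripper opens to 85 mm and grips with 20 to 120 N. Pads are 22 mm wide; open, the fingers measure 114 mm over their backs; the gripper's body (76 mm by 85 mm) begins 54 mm behind the grasp point. The pads swing forward as they close: fully open they stand 13 mm farther back than shut.
Start: joints at [1.342, 0.353, 1.633, -0, 1.155, -0.002], TCP at [0.141, 0.609, 0.208] pointing down, gripper open.
Joint ranges: [-2.63, 2.63], [-0.92, 2.1], [0.06, 2.66], [-1.3, 4.44], [0, 2.69], [-3.02, 3.02]. Speed limits (rad/s): [2.22, 2.22, 2.79, 3.14, 3.14, 3.14].

## Interface

Orientations are given as a unit quaternion [x, y, z, w].
In Python, from bench import status, eyes, order, finder gives the robot as it stands.
- The arm moves only by the tool apply_moves, never from a script. Its argument "commands" is a list of rows, each a list of 3 entries, a list of its own where there are three numbers: the turn, a rotation vector about the tool's x, y, z in rad, then the shift along the tool's x, y, z in m, then the finger opening in m, from 0 to 0.0854. A call has 1 to 10 rows; each row is the pose to reach, as a shift and turn from the pose measured when the call began, along the tool's axes at that moment; what a row does not reach only later rows make up. A row lasts 1/8 s, in which the tool goes at most 62.5 mm and 10.7 degrees, less where a joint would pass 70% of its speed; a pose out of reach is approached as far as the arm can. A call with a gripper value outside its range is refused whole. The fingers move at their own pace and stop on an object; the grip force is fixed at half the most. Time passes only in rows, so rows that repeat a pose let the fingers close. It gives the time, the measured TCP pose, the force and the opening at its end, in the units of the state.
- status.observe(): the state, without advancing time (a new reading comes with each control period).
- eyes.snapshot(name): name is "side" or "top"; returns the picture (400x640x3 uint8, blue, green, red); there is no depth.
- eyes.camera_info(name): a dict with "fx", "fy", "cx", "cy" (pixels), "R" (3x3) and "t" (3): a world point X has camera coordinates R X + t. Camera axes: x right, y down, z forward; pixel columns grow to the right and rows downward; lengths in m; the calibration is good to about 2 mm. A picture is of the moment at which its call begins. camera_info takes no time and is no camera call.
- order.sign_off(): hands the job in, once; it reports no verdict.
Trained networks look in the newest picture that a camera, given by its name, has taken for a name from the list of things; names that differ only in an ending like _2 or _b are one class to them, and where a whole thing is asked for, a point or a joint stands for the part that bears it (a point fixed in the world has none). Each returns a list of dicts, best first, with "p" (0 to 1); they miss things now and then, are a little off and sometimes report something else, mostly with a low value. They report only what shows in the picture. A call takes as long as a camera call. They do not tell look-alikes from the thing itself.
- finder.recognise(label, camera): "centre" ([column, row] in pixels, amid what is visible of it).
- finder.tip_of(label, camera): "centre" ([column, row] in pixels: a listed point, or the origin of a listed thing).
The state is a dict: "time_s": time; "joint_positions": joint angles; "qd": joint speeds; "joint_efforts": joint torques, N m; "ee_pos": TCP position; "orientation": TCP orientation; "wrist_force": force on the tool from outside, world axes, zero at the start; "moment": the same for the moment, N m; "grip_width": opening from 0.0 (shut) to 1.0 (fully open).
Only numpy, scipy, OpenCV 4.12 (cv2) and the standard library are available. Lean on these libraries where they do the work, as an engineer would, in place of code of your own. Each camera call takes 0.05 s, during which the arm holds its last target.

## Task

Make up two dispatch kits from the stock on the bench. The long tray with three compartments gets the large vial, one small vial and the cardboard carton, with the carton in the middle compartment so that the two glass vials stand apart; the short tray with two compartments gets the other small vial and the grey temperature logger. Put one thing in each compartment, standing upright and flat on the tray floor, never let a vial tip over, and leave the tape roll, the white bottle and the foam block alone.

Things in the scene. Friction and masses are not known exactly. Their poses are not given: they have to be found in the camera images.
- large_vial_mid (a point): large glass vial with aluminium crimp and violet cap, 44 mm diameter, 70 mm tall; its glass barrel (full diameter) is the lowest 47 mm, above it a narrower neck and a 35 mm wide cap. Loose, upright on the bench among the stock. About 100 g. The point is on its axis, half-way up (35 mm above its foot); z up
- small_vial_a_mid (a point): small glass vial with aluminium crimp and violet cap, 26 mm diameter, 52 mm tall; its glass barrel (full diameter) is the lowest 35 mm, above it a narrower neck and a 21 mm wide cap. Loose, upright on the bench among the stock. About 30 g. The point is on its axis, half-way up (26 mm above its foot); z up. The two small vials are alike and interchangeable
- small_vial_b_mid (a point): small glass vial with aluminium crimp and violet cap, 26 mm diameter, 52 mm tall; its glass barrel (full diameter) is the lowest 35 mm, above it a narrower neck and a 21 mm wide cap. Loose, upright on the bench among the stock. About 30 g. The point is on its axis, half-way up (26 mm above its foot); z up. The two small vials are alike and interchangeable
- carton_mid (a point): plain brown cardboard carton with a paper band round it, rigid and closed, 60 mm (x) by 34 mm (y) by 46 mm tall, loose on the bench among the stock, about 60 g. The point is its centre, 23 mm above its underside; x along its length, z up
- logger_mid (a point): temperature logger, a grey plastic box with a dark screen and a small white button on top, 60 mm (x) by 38 mm (y) by 30 mm tall, edges rounded 4 mm, loose on the bench among the stock, about 80 g. The point is its centre, 15 mm above its underside; x along its length, z up
- long_tray: white low-walled kit tray fixed to the bench, 268 x 82 mm, 10 mm high, a single row of three equal compartments along its x axis, each 84 mm (x) by 74 mm (y) inside, centres at x = -88, 0 and +88 mm on y = 0; floor 3 mm thick (things in it stand 3 mm above the bench), walls and dividers 4 mm thick and 10 mm high. Origin: centre of its underside, at bench height; x along the row, z up
- short_tray: white low-walled kit tray fixed to the bench, 180 x 82 mm, 10 mm high, a single row of two equal compartments along its x axis, each 84 mm (x) by 74 mm (y) inside, centres at x = -44 and +44 mm on y = 0; floor 3 mm thick (things in it stand 3 mm above the bench), walls and dividers 4 mm thick and 10 mm high. Origin: centre of its underside, at bench height; x along the row, z up
- tape_roll: bystander: roll of brown packing tape lying flat, 80 mm across, 48 mm high, beyond the stock; leave it alone. Origin: centre of its underside
- cleaner_bottle: bystander: white bottle with grey cap, 60 mm diameter, 150 mm tall, off to the robot's right; leave it alone. Origin: centre of its underside
- foam_block: bystander: white foam block, 60 x 80 x 40 mm high, beyond the trays on the robot's left; leave it alone. Origin: centre of its underside
Things that resemble listed ones, but are neither listed nor needed, are in the scene too. Leave any red look-alike of the part that bears small_vial_b_mid alone.

How it is judged:
By the outcome, as a careful person would: the job done as asked, in the order asked, and still so for the second after the job is handed in, with the robot touching nothing.
It also fails if it takes over 136 s, if anything falls off the work surface, if the arm or the gripper's body presses on something with over 40 N, if the wrist force passes 120 N, or if a joint passes its speed limit or range.

## Working session

There is one attempt and no reset: what is moved stays moved. The work goes in short steps, Python scripts to look and compute and a tool call to move; the robot and the scene stay as the last step left them, time stands still between calls to the robot, and variables do not carry over. Pictures are saved under pics/ and viewed, and the job is handed in when it is done.

Besides the shell and the picture viewer there is one more tool, called after ">>>" as name([rows], argument=value, ...), one row to a line, values as JSON. apply_moves: Moves the arm, as the interface text tells. Its arguments: {"type":"object","properties":{"commands":{"type":"array","items":{"type":"array"}}},"required":["commands"]}

```bash
ls; mkdir -p pics
python3 - <<'E'
from bench import status, eyes, order, finder
import cv2, numpy as np
s=status.observe(); print(s)
for c in("top","side"):
    cv2.imwrite(f"pics/{c}0.png",eyes.snapshot(c)); i=eyes.camera_info(c); print(c,i)
    for l in ["large_vial_mid","small_vial_a_mid","carton_mid","logger_mid","long_tray","short_tray","tape_roll","cleaner_bottle","foam_block"]:
        print(l,[(np.round(d['centre']).tolist(),round(d['p'],2)) for d in finder.tip_of(l,c)])
E
```

```text
pics
{'time_s': 0.0, 'joint_positions': array([ 1.34159731e+00,  3.53655980e-01,  1.63414389e+00,  1.58861568e-05,
        1.15520159e+00, -2.40840318e-03]), 'qd': array([ 0.00079462, -0.00033258,  0.00044352,  0.00101244,  0.00089544,
        0.00019217]), 'joint_efforts': array([ 9.62853337e-04, -6.05272722e+01, -3.42049778e+01,  1.12587929e-04,
        9.41046746e-03, -8.13602838e-06]), 'ee_pos': array([0.14041491, 0.6084933 , 0.20725264]), 'orientation': array([ 0.07951894,  0.70262771, -0.08050726,  0.7025024 ]), 'wrist_force': array([-0.5755736 , -0.10974158, -0.5269315 ]), 'moment': array([-0.0628677 , -0.04428507,  0.08116625]), 'grip_width': 1.0007959049581536}
top {'fx': 402.2989938869292, 'fy': 402.2989938869292, 'cx': 318.455756498724, 'cy': 200.23530880921942, 'R': array([[ 0.01599388, -0.99969967, -0.01856795],
       [-0.99236282, -0.01359936, -0.12260136],
       [ 0.12231203,  0.02038701, -0.99228229]]), 't': array([-0.10001012,  0.59129096,  0.92637334])}
large_vial_mid [([319.0, 270.0], 0.53)]
small_vial_a_mid [([245.0, 272.0], 0.45)]
carton_mid [([328.0, 176.0], 0
[... 218 characters left out ...]
ck []
side {'fx': 499.35073050798536, 'fy': 499.35073050798536, 'cx': 319.91956846554774, 'cy': 212.29529046078233, 'R': array([[-0.96351   , -0.26703339, -0.01848388],
       [-0.18510248,  0.71458341, -0.67461665],
       [ 0.19335345, -0.64657847, -0.7379368 ]]), 't': array([0.56052986, 0.24291774, 1.0095106 ])}
large_vial_mid [([403.0, 246.0], 0.96)]
small_vial_a_mid [([383.0, 318.0], 0.79)]
carton_mid [([302.0, 225.0], 0.73)]
logger_mid [([269.0, 297.0], 0.66), ([384.0, 314.0], 0.25)]
long_tray [([320.0, 389.0], 0.74)]
short_tray [([384.0, 199.0], 0.81)]
tape_roll [([229.0, 272.0], 0.78), ([386.0, 200.0], 0.22)]
cleaner_bottle [([375.0, 134.0], 0.88)]
foam_block [([212.0, 337.0], 0.94)]
```

View pics/top0.png

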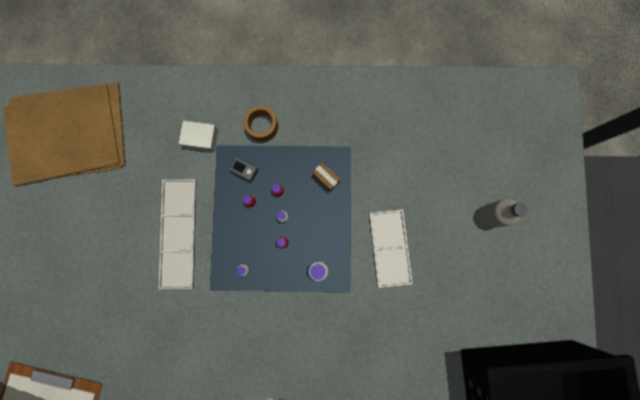

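View pics/side0.png

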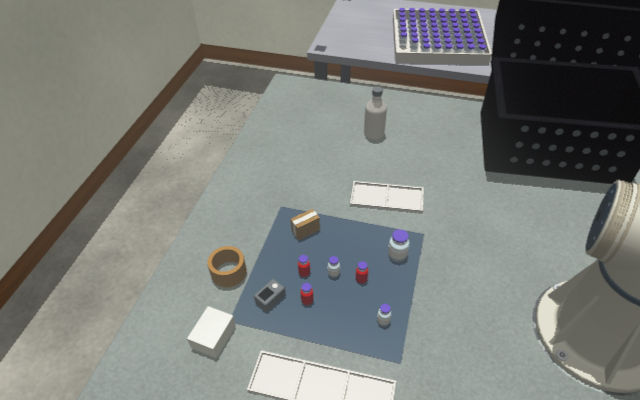

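Genuine small vials (clear glass) are at top (282,216) and (242,271), side (334,267) and (384,315). The red look-alikes to avoid are at top (277,190), (249,201), (282,243), side (304,266), (307,294), (362,272). The large vial is at top (319,271), side (400,245). Next come close crops and measurement.

```bash
cat > h.py <<'E'
import cv2, numpy as np
from bench import status, eyes, order, finder
from scipy.spatial.transform import Rotation as Ro
def onplane(cam,uv,z):
    i=eyes.camera_info(cam); R=np.array(i['R']);t=np.array(i['t'])
    uv=np.atleast_2d(uv).astype(float)
    d=np.c_[(uv[:,0]-i['cx'])/i['fx'],(uv[:,1]-i['cy'])/i['fy'],np.ones(len(uv))]@R
    c=-R.T@t
    return c+d*((z-c[2])/d[:,2])[:,None]
def proj(cam,X):
    i=eyes.camera_info(cam); q=np.atleast_2d(X)@np.array(i['R']).T+np.array(i['t'])
    return np.c_[q[:,0]/q[:,2]*i['fx']+i['cx'],q[:,1]/q[:,2]*i['fy']+i['cy']]
def rect(cam,img,z,x0,x1,y0,y1,mm=1.0):
    "orthographic map of plane z: col = (y1-y)/mm, row=(x1-x)/mm ; "
    W=int((y1-y0)*1000/mm);H=int((x1-x0)*1000/mm)
    w=np.array([[x1,y1,z],[x1,y0,z],[x0,y0,z],[x0,y1,z]])
    M=cv2.getPerspectiveTransform(proj(cam,w).astype(np.float32),np.float32([[0,0],[W,0],[W,H],[0,H]]))
    return cv2.warpPerspective(img,M,(W,H),flags=cv2.INTER_CUBIC)
E
python3 - <<'E'
from h import *
t=cv2.imread('pics/top0.png');s=cv2.imread('pics/side0.png')
a=cv2.resize(t[140:300,150:420],None,fx=2.9,fy=2.9,interpolation=cv2.INTER_CUBIC)
b=cv2.resize(s[180:400,190:430],None,fx=2.7,fy=2.7,interpolation=cv2.INTER_CUBIC)
cv2.imwrite('pics/ct.png',a);cv2.imwrite('pics/cs.png',b)
# violet caps
for n,im in(('top',t),('side',s)):
    h=cv2.cvtColor(im,cv2.COLOR_BGR2HSV)
    m=cv2.inRange(h,(115,80,60),(150,255,255))
    k,l,st,c=cv2.connectedComponentsWithStats(m)
    for j in range(1,k):
        if st[j,4]>8 and c[j,1]>140: print(n,c[j].round(1),st[j].tolist())
i=eyes.camera_info
for n,u,v,z in(('L',[319,270],[403,246],.035),('A',[242,271],[384,315],.026),):
    print(n,onplane('top',u,z),onplane('side',v,z))
E
```

```text
top [275.5 187.4] [271, 183, 9, 10, 63]
top [246.1 198.7] [242, 194, 9, 10, 66]
top [280.3 214.8] [276, 211, 9, 8, 56]
top [280.1 242.1] [276, 238, 9, 9, 64]
top [317.4 271.5] [311, 265, 14, 14, 165]
top [239.8 270.7] [236, 267, 9, 9, 65]
side [399.9 235.3] [392, 229, 17, 13, 159]
side [302.9 258.3] [298, 255, 11, 8, 66]
side [333.4 259.4] [329, 256, 10, 8, 66]
side [362.1 264.6] [357, 261, 11, 8, 67]
side [306.1 286.5] [301, 283, 11, 8, 73]
side [385.  307.6] [380, 303, 11, 10, 83]
L [[ 0.4281932  -0.09511456  0.035     ]] [[ 0.41295383 -0.09374822  0.035     ]]
A [[0.42232546 0.08759589 0.026     ]] [[0.42199439 0.08636804 0.026     ]]
```

View pics/ct.png

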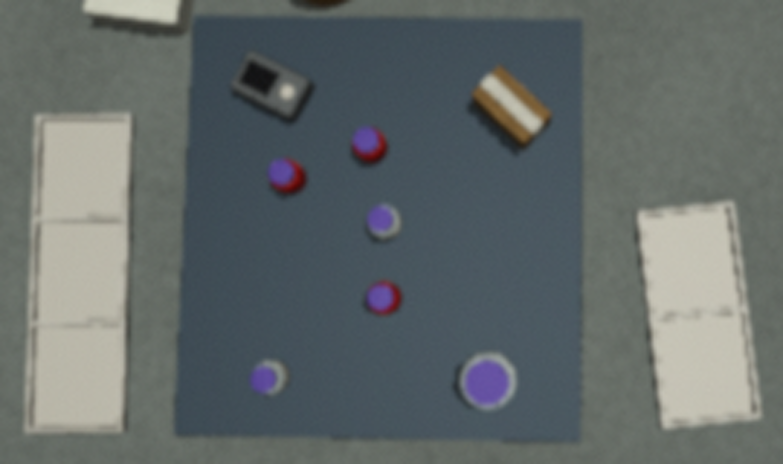

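View pics/cs.png

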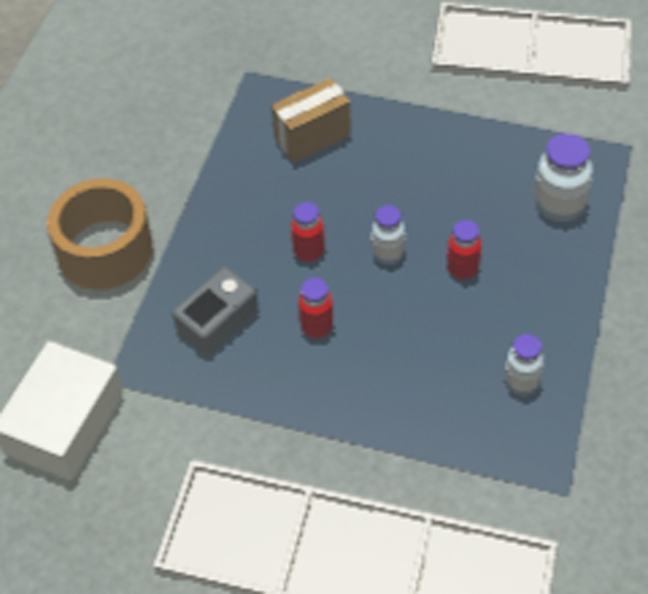

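The crops confirm it: the clear vials are at crop-top (383,221) and (268,378), and the three with red bodies are the look-alikes. Next I measure the vials, boxes and trays.

```bash
python3 - <<'E'
from h import *
from scipy.optimize import least_squares
t=cv2.imread('pics/top0.png');s=cv2.imread('pics/side0.png')
for n,u,v,h in(('L',[317.4,271.5],[399.9,235.3],.070),('A',[239.8,270.7],[385,307.6],.052),('B',[280.3,214.8],[333.4,259.4],.052),
  ('r1',[275.5,187.4],[302.9,258.3],.052),('r2',[246.1,198.7],[306.1,286.5],.052),('r3',[280.1,242.1],[362.1,264.6],.052)):
    r=least_squares(lambda X:np.r_[proj('top',X)[0]-u,proj('side',X)[0]-v],[.45,0,.04])
    print(n,'tri',r.x.round(4),'res',r.fun.round(1),'planes',onplane('top',u,h-.002)[0,:2].round(4),onplane('side',v,h-.003)[0,:2].round(4))
# rectified white tray masks
for cam,im in(('top',t),('side',s)):
    h=cv2.cvtColor(im,cv2.COLOR_BGR2HSV)
    m=((h[...,1]<45)&(h[...,2]>(145 if cam=='top' else 190))).astype(np.uint8)*255
    for nm,ctr in(('long',(178,234) if cam=='top' else (320,385)),('short',(391,248) if cam=='top' else (387,196))):
        mm=cv2.morphologyEx(m,cv2.MORPH_CLOSE,np.ones((7,7)))
        k,l,st,c=cv2.connectedComponentsWithStats(mm)
        j=l[ctr[1],ctr[0]]
        pts=np.argwhere(l==j)[:,::-1]
        w=onplane(cam,pts,.008)[:,:2].astype(np.float32)*1000
        r=cv2.minAreaRect(w); print(cam,nm,j,st[j].tolist(),np.round(r[0],1),np.round(r[1],1),round(r[2],1))
# boxes: dense top-plane patches
for nm,z,x0,x1,y0,y1 in(('carton',.046,.53,.70,-.17,-.05),('logger',.03,.56,.70,.03,.15)):
    for cam,im in(('top',t),('side',s)):
        cv2.imwrite(f'pics/{nm}_{cam}.png',cv2.resize(rect(cam,im,z,x0,x1,y0,y1,.5),None,fx=1.5,fy=1.5))
E
cd pics; python3 -c "
import cv2,numpy as np
r=[np.hstack([cv2.imread(f'{n}_{c}.png') for c in('top','side')]) for n in('carton','logger')]
w=max(x.shape[1] for x in r); 
o=np.vstack([cv2.copyMakeBorder(x,0,0,0,w-x.shape[1],0) for x in r]);print(o.shape);cv2.imwrite('boxes.png',cv2.resize(o,None,fx=.6*1,fy=.6) if o.shape[0]>600 and 0 else o)"
```

```text
L tri [ 0.4249 -0.0923  0.0708] res [ 0.1  0.7 -0.7 -0.1] planes [ 0.4264 -0.0921] [ 0.4235 -0.0958]
A tri [0.4231 0.0867 0.0544] res [ 0.1  0.6 -0.5 -0. ] planes [0.4242 0.0878] [0.4223 0.0831]
B tri [ 0.553  -0.0032  0.0545] res [ 0.1  0.8 -0.7 -0.1] planes [ 0.5552 -0.0025] [ 0.5525 -0.0074]
r1 tri [0.6178 0.01   0.0537] res [ 0.1  0.7 -0.7 -0.1] planes [0.6202 0.0107] [0.6175 0.0066]
r2 tri [0.59   0.0785 0.0542] res [ 0.1  0.7 -0.6 -0.1] planes [0.5922 0.0796] [0.5898 0.0751]
r3 tri [ 0.4899 -0.0046  0.0555] res [ 0.1  0.7 -0.6 -0.1] planes [ 0.4915 -0.0038] [ 0.4893 -0.0095]
top long 4 [159, 179, 36, 110, 3565] [511.1 255.9] [266.4  81.5] 1.7
top short 5 [370, 209, 42, 79, 2544] [ 483.1 -266.6] [181.   81.7] 6.7
side long 20 [247, 350, 150, 50, 4889] [508.6 255.2] [270.   87.7] 1.6
side short 11 [350, 181, 74, 29, 1655] [ 479.7 -270.8] [182.3  82.1] 6.6
(926, 720, 3)
```

Run:
```python
from h import *
for c,i in (('top','pics/top0.png'),('side','pics/side0.png')):
    print(c,cv2.imread(i)[[234,248,176],[178,391,328]])
```

```text
top [[170 184 186]
 [165 178 180]
 [174 189 191]]
side [[150 156 150]
 [122 123 118]
 [156 161 153]]
```

View pics/boxes.png

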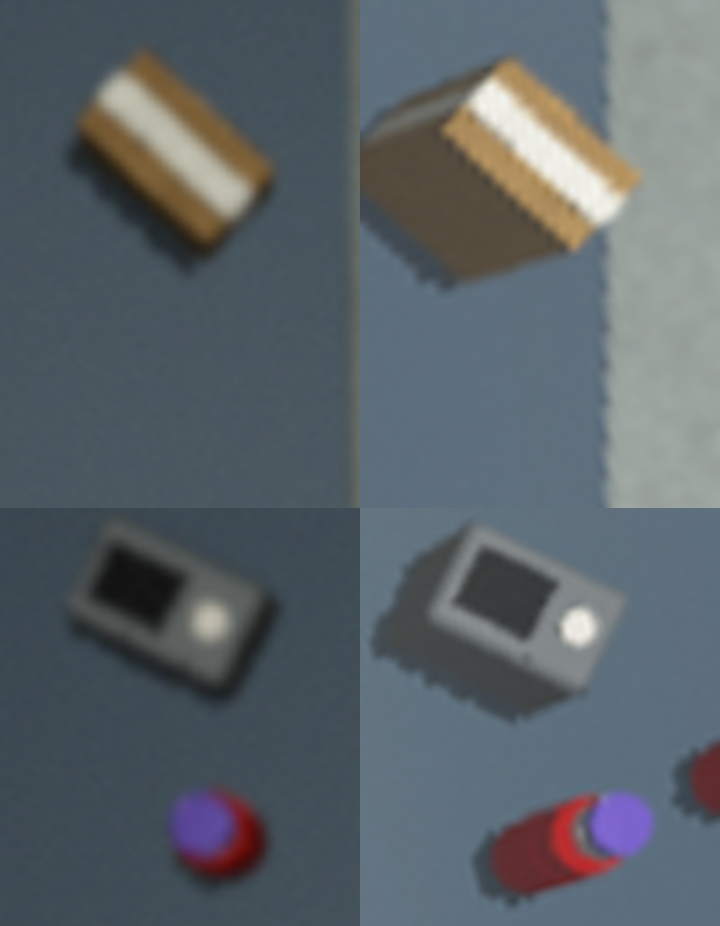

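```bash
cat > plan.py <<'E'
import sys
from h import *
def plan(x,y,z,jaw_deg):
    s=status.observe(); q=Ro.from_quat(s['orientation']); p=s['ee_pos']
    M=q.as_matrix(); cur=np.degrees(np.arctan2(M[1,1],M[0,1]))
    best=None
    for k in(0,180):
        a=np.radians(jaw_deg+k); ty=np.array([np.cos(a),np.sin(a),0]); tx=np.array([0,0,-1.])
        T=np.c_[tx,ty,np.cross(tx,ty)]
        rv=(q.inv()*Ro.from_matrix(T)).as_rotvec()
        if best is None or np.linalg.norm(rv)<np.linalg.norm(best): best=rv
    sh=q.inv().apply(np.array([x,y,z])-p)
    print('t',round(s['time_s'],2),'p',p.round(4),'jaw',round(cur,1),'q6',round(s['joint_positions'][5],2),'w',round(s['grip_width']*.0854,4),'F',s['wrist_force'].round(1),
      '\n turn',best.round(3).tolist(),'rows>=%.1f'%(np.degrees(np.linalg.norm(best))/10.7),'shift',sh.round(4).tolist(),'rows>=%.1f'%(np.linalg.norm(sh)/.0625))
if __name__=='__main__': plan(*map(float,sys.argv[1:5]))
E
python3 plan.py .425 -.093 .16 90; python3 -c "
from h import *
print(onplane('top',[262,123],.03),onplane('top',[197,135],.04))"
```

```text
t 1.0 p [0.1405 0.609  0.208 ] jaw 77.0 q6 -0.0 w 0.0851 F [0.1 0.6 0.2] 
 turn [-0.227, 0.0, 0.0] rows>=1.2 shift [0.048, -0.62, 0.435] rows>=12.1
[[0.78363576 0.05140245 0.03      ]] [[0.74859244 0.20789805 0.04      ]]
```

>>> apply_moves([
  [[-0.1, 0, 0], [0.01, -0.06, 0.04], 0.085],
  [[-0.227, 0, 0], [0.048, -0.62, 0.435], 0.085],
  [[-0.227, 0, 0], [0.048, -0.62, 0.435], 0.085],
  [[-0.227, 0, 0], [0.048, -0.62, 0.435], 0.085],
  [[-0.227, 0, 0], [0.048, -0.62, 0.435], 0.085],
  [[-0.227, 0, 0], [0.048, -0.62, 0.435], 0.085],
  [[-0.227, 0, 0], [0.048, -0.62, 0.435], 0.085],
  [[-0.227, 0, 0], [0.048, -0.62, 0.435], 0.085],
  [[-0.227, 0, 0], [0.048, -0.62, 0.435], 0.085],
  [[-0.227, 0, 0], [0.048, -0.62, 0.435], 0.085],
])

```text
time_s: 2.25
ee_pos: [0.3753, 0.0291, 0.168]
orientation: [0.0, 0.706, 0.0, 0.708]
wrist_force: [2.1, 0.5, 0.4]
grip_width: 0.995
```

```bash
python3 plan.py .425 -.093 .16 90
```

```text
t 2.25 p [0.3753 0.0291 0.168 ] jaw 90.0 q6 -1.5 w 0.085 F [2.1 0.5 0.4] 
 turn [0.0, 0.002, -0.0] rows>=0.0 shift [0.0081, -0.1221, 0.0497] rows>=2.1
```

>>> apply_moves([
  [[0, 0, 0], [0.004, -0.06, 0.025], 0.085],
  [[0, 0, 0], [0.008, -0.11, 0.045], 0.085],
  [[0, 0, 0], [0.008, -0.122, 0.05], 0.085],
  [[0, 0, 0], [0.008, -0.122, 0.05], 0.085],
  [[0, 0, 0], [0.008, -0.122, 0.05], 0.085],
  [[0, 0, 0], [0.008, -0.122, 0.05], 0.085],
])

```text
time_s: 3.0
ee_pos: [0.4249, -0.0917, 0.1602]
orientation: [-0.001, 0.706, 0.001, 0.708]
wrist_force: [-0.5, 0.7, 0.3]
grip_width: 0.997
```

```bash
python3 plan.py .425 -.093 .012 90; python3 -c "
from h import *
a=eyes.snapshot('top')[200:320,240:400];b=eyes.snapshot('side')[150:270,320:480]
cv2.imwrite('pics/ap1.png',cv2.resize(np.hstack([a,b]),None,fx=2.5,fy=2.5,interpolation=cv2.INTER_CUBIC))"
```

```text
t 3.0 p [ 0.4249 -0.0917  0.1602] jaw 90.1 q6 -1.79 w 0.0851 F [-0.5  0.7  0.3] 
 turn [0.002, 0.002, -0.0] rows>=0.0 shift [0.1482, -0.0014, -0.0002] rows>=2.4
```

View pics/ap1.png

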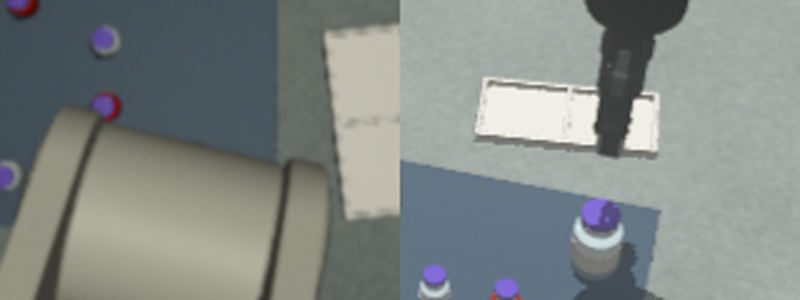

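The top view is hidden by the arm. The side view shows the fingers above the large vial, in line with it. Descending slowly.

>>> apply_moves([
  [[0, 0, 0], [0.04, -0.001, 0], 0.085],
  [[0, 0, 0], [0.07, -0.001, 0], 0.085],
  [[0, 0, 0], [0.095, -0.001, 0], 0.085],
  [[0, 0, 0], [0.115, -0.001, 0], 0.085],
  [[0, 0, 0], [0.135, -0.001, 0], 0.085],
  [[0, 0, 0], [0.148, -0.001, 0], 0.085],
  [[0, 0, 0], [0.148, -0.001, 0], 0.085],
  [[0, 0, 0], [0.148, -0.001, 0], 0.085],
])

```text
time_s: 4.1
ee_pos: [0.4259, -0.0929, 0.0127]
orientation: [-0.001, 0.706, 0.001, 0.708]
wrist_force: [0.8, -0.5, -0.6]
grip_width: 0.995
```

```bash
python3 plan.py .425 -.093 .012 90; python3 -c "
from h import *
b=eyes.snapshot('side')[180:300,320:480]
cv2.imwrite('pics/ap2.png',cv2.resize(b,None,fx=4,fy=4,interpolation=cv2.INTER_CUBIC))"
```

```text
t 4.1 p [ 0.4259 -0.0929  0.0127] jaw 90.1 q6 -1.79 w 0.085 F [ 0.8 -0.5 -0.6] 
 turn [0.002, 0.003, -0.0] rows>=0.0 shift [0.0007, -0.0001, -0.0009] rows>=0.0
```

View pics/ap2.png

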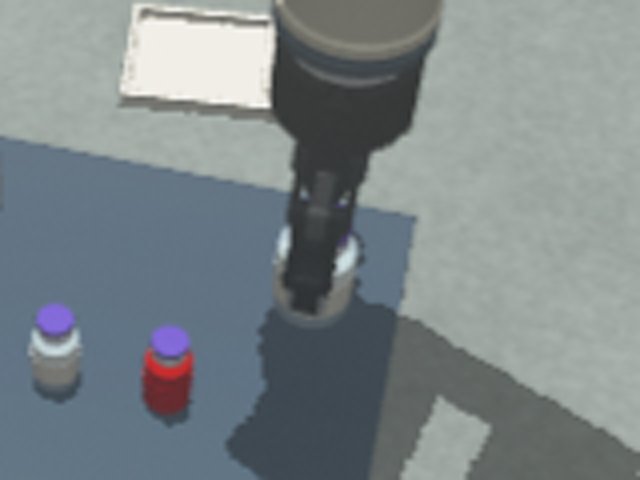

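The finger is centred on the vial barrel in this view, at about (316,280). Closing.

>>> apply_moves([
  [[0, 0, 0], [0, 0, 0], 0.06],
  [[0, 0, 0], [0, 0, 0], 0.05],
  [[0, 0, 0], [0, 0, 0], 0.04],
  [[0, 0, 0], [0, 0, 0], 0.036],
  [[0, 0, 0], [0, 0, 0], 0.036],
  [[0, 0, 0], [0, 0, 0], 0.036],
])

```text
time_s: 4.9
ee_pos: [0.4263, -0.093, 0.0136]
orientation: [-0.001, 0.706, 0.001, 0.708]
wrist_force: [-3.2, 1.4, 13.3]
grip_width: 0.484
```

>>> apply_moves([
  [[0, 0, 0], [0, 0, 0], 0.036],
  [[0, 0, 0], [-0.005, 0, 0], 0.036],
  [[0, 0, 0], [-0.015, 0, 0], 0.036],
  [[0, 0, 0], [-0.03, 0, 0], 0.036],
  [[0, 0, 0], [-0.05, 0, 0], 0.036],
  [[0, 0, 0], [-0.08, 0, 0], 0.036],
  [[0, 0, 0], [-0.11, 0, 0], 0.036],
  [[0, 0, 0], [-0.11, 0, 0], 0.036],
])

```text
time_s: 5.9
ee_pos: [0.4275, -0.0934, 0.1259]
orientation: [-0.001, 0.704, 0.0, 0.71]
wrist_force: [0.5, 0.4, -0.9]
grip_width: 0.485
```

```bash
python3 plan.py .422 .253 .12 91.7; python3 -c "
from h import *
b=eyes.snapshot('side')[130:270,320:480]
cv2.imwrite('pics/g1.png',cv2.resize(b,None,fx=4,fy=4,interpolation=cv2.INTER_CUBIC))"
```

```text
t 5.9 p [ 0.4275 -0.0934  0.1259] jaw 90.1 q6 -1.79 w 0.0415 F [ 0.5  0.4 -0.9] 
 turn [-0.028, 0.008, 0.001] rows>=0.2 shift [0.0055, 0.3464, -0.0049] rows>=5.5
```

View pics/g1.png

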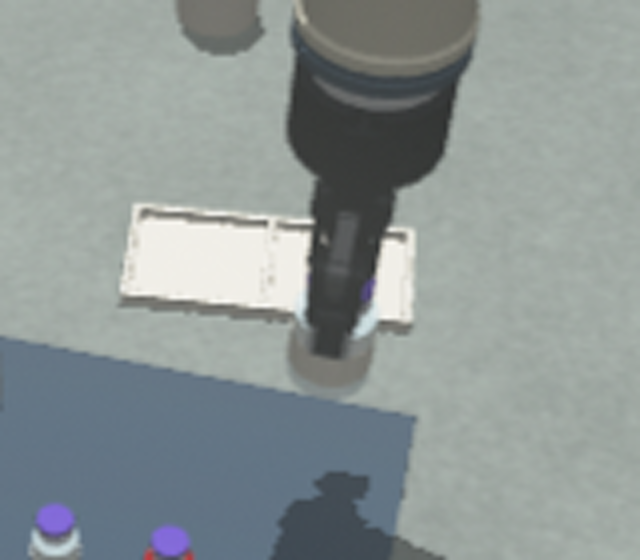

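>>> apply_moves([
  [[0, 0, 0], [0, 0.03, 0], 0.036],
  [[0, 0.004, 0], [0.003, 0.08, -0.002], 0.036],
  [[-0.01, 0.006, 0], [0.005, 0.13, -0.004], 0.036],
  [[-0.02, 0.008, 0], [0.005, 0.18, -0.005], 0.036],
  [[-0.028, 0.008, 0], [0.005, 0.23, -0.005], 0.036],
  [[-0.028, 0.008, 0], [0.005, 0.28, -0.005], 0.036],
  [[-0.028, 0.008, 0], [0.005, 0.32, -0.005], 0.036],
  [[-0.028, 0.008, 0], [0.005, 0.346, -0.005], 0.036],
  [[-0.028, 0.008, 0], [0.005, 0.346, -0.005], 0.036],
  [[-0.028, 0.008, 0], [0.005, 0.346, -0.005], 0.036],
])

```text
time_s: 7.2
ee_pos: [0.4201, 0.2519, 0.1184]
orientation: [-0.011, 0.708, 0.01, 0.706]
wrist_force: [-0.4, 0.2, -1.1]
grip_width: 0.482
```

```bash
python3 plan.py .422 .253 .017 91.7
```

```text
t 7.2 p [0.4201 0.2519 0.1184] jaw 91.7 q6 -1.06 w 0.0411 F [-0.4  0.2 -1.1] 
 turn [0.0, -0.004, 0.002] rows>=0.0 shift [0.1014, 0.0012, 0.0023] rows>=1.6
```

>>> apply_moves([
  [[0, 0, 0], [0.02, 0.001, 0.002], 0.036],
  [[0, 0, 0], [0.045, 0.001, 0.002], 0.036],
  [[0, 0, 0], [0.065, 0.001, 0.002], 0.036],
  [[0, 0, 0], [0.08, 0.001, 0.002], 0.036],
  [[0, 0, 0], [0.092, 0.001, 0.002], 0.036],
  [[0, 0, 0], [0.098, 0.001, 0.002], 0.036],
  [[0, 0, 0], [0.1, 0.001, 0.002], 0.036],
  [[0, 0, 0], [0.1, 0.001, 0.002], 0.036],
])

```text
time_s: 8.2
ee_pos: [0.4219, 0.2529, 0.0187]
orientation: [-0.011, 0.708, 0.01, 0.706]
wrist_force: [0.1, -0.3, -1.3]
grip_width: 0.484
```

```bash
python3 plan.py .422 .253 .0165 91.7
```

```text
t 8.2 p [0.4219 0.2529 0.0187] jaw 91.7 q6 -1.06 w 0.0413 F [ 0.1 -0.3 -1.3] 
 turn [0.001, -0.003, 0.002] rows>=0.0 shift [0.0022, 0.0001, 0.0001] rows>=0.0
```

Lowering by 0.5 mm steps until it touches, then opening a little.

>>> apply_moves([
  [[0, 0, 0], [0.001, 0, 0], 0.036],
  [[0, 0, 0], [0.0015, 0, 0], 0.036],
  [[0, 0, 0], [0.002, 0, 0], 0.036],
  [[0, 0, 0], [0.0025, 0, 0], 0.036],
  [[0, 0, 0], [0.0025, 0, 0], 0.036],
])

```text
time_s: 8.82
ee_pos: [0.4218, 0.253, 0.0167]
orientation: [-0.011, 0.708, 0.01, 0.706]
wrist_force: [-2.4, -1.7, 8.8]
grip_width: 0.482
```

Contact at +9 N. Release.

>>> apply_moves([
  [[0, 0, 0], [0, 0, 0], 0.046],
  [[0, 0, 0], [0, 0, 0], 0.05],
  [[0, 0, 0], [0, 0, 0], 0.056],
  [[0, 0, 0], [0, 0, 0], 0.064],
  [[0, 0, 0], [0, 0, 0], 0.07],
  [[0, 0, 0], [0, 0, 0], 0.07],
  [[0, 0, 0], [-0.02, 0, 0], 0.07],
  [[0, 0, 0], [-0.05, 0, 0], 0.07],
  [[0, 0, 0], [-0.09, 0, 0], 0.07],
  [[0, 0, 0], [-0.12, 0, 0], 0.07],
])

```text
time_s: 10.07
ee_pos: [0.4225, 0.2533, 0.1383]
orientation: [-0.011, 0.708, 0.01, 0.706]
wrist_force: [0.7, 0.2, 0.3]
grip_width: 0.821
```

```bash
python3 plan.py .423 .087 .14 0; python3 -c "
from h import *
b=eyes.snapshot('side')[240:400,240:440]
cv2.imwrite('pics/r1.png',cv2.resize(b,None,fx=3.5,fy=3.5,interpolation=cv2.INTER_CUBIC))"
```

```text
t 10.07 p [0.4225 0.2533 0.1383] jaw 91.7 q6 -1.06 w 0.0702 F [0.7 0.2 0.3] 
 turn [-1.541, -0.003, -0.001] rows>=8.2 shift [-0.0015, -0.1663, -0.0045] rows>=2.7
```

View pics/r1.png

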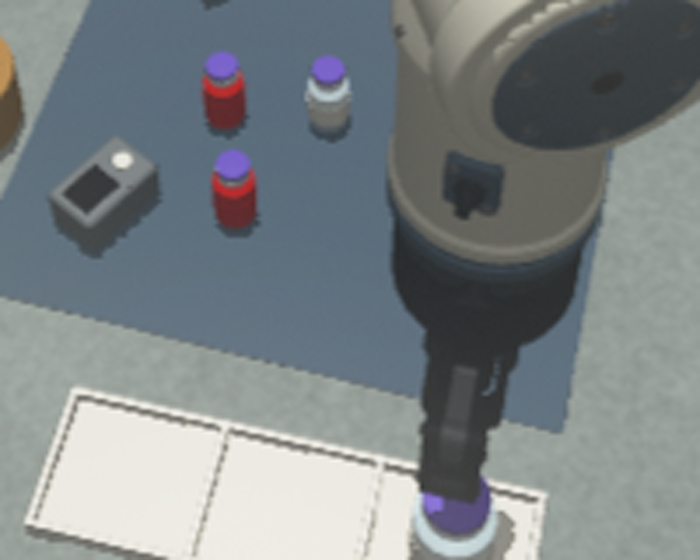

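The large vial stands in the near compartment of the long tray (crop 455,520). Next is vial A.

>>> apply_moves([
  [[-0.17, 0, 0], [-0.02, -0.03, 0], 0.07],
  [[-0.34, 0, 0], [-0.02, -0.06, 0], 0.07],
  [[-0.51, 0, 0], [-0.02, -0.09, -0.002], 0.07],
  [[-0.68, 0, 0], [-0.02, -0.12, -0.003], 0.07],
  [[-0.85, 0, 0], [-0.02, -0.15, -0.004], 0.07],
  [[-1.02, 0, 0], [-0.01, -0.166, -0.004], 0.07],
  [[-1.19, 0, 0], [-0.002, -0.166, -0.004], 0.07],
  [[-1.36, 0, 0], [-0.002, -0.166, -0.004], 0.07],
  [[-1.541, 0, 0], [-0.002, -0.166, -0.004], 0.07],
  [[-1.541, 0, 0], [-0.002, -0.166, -0.004], 0.07],
])

```text
time_s: 11.38
ee_pos: [0.4251, 0.0883, 0.1432]
orientation: [-0.5, 0.5, 0.5, 0.501]
wrist_force: [-0.1, 0.9, 0.2]
grip_width: 0.818
```

```bash
python3 plan.py .423 .0865 .007 0
```

```text
t 11.38 p [0.4251 0.0883 0.1432] jaw 179.9 q6 -2.94 w 0.0699 F [-0.1  0.9  0.2] 
 turn [-0.001, 0.001, 0.001] rows>=0.0 shift [0.1362, 0.0023, -0.0019] rows>=2.2
```

>>> apply_moves([
  [[0, 0, 0], [0.03, 0.002, -0.002], 0.07],
  [[0, 0, 0], [0.06, 0.002, -0.002], 0.07],
  [[0, 0, 0], [0.085, 0.002, -0.002], 0.07],
  [[0, 0, 0], [0.105, 0.002, -0.002], 0.07],
  [[0, 0, 0], [0.12, 0.002, -0.002], 0.07],
  [[0, 0, 0], [0.132, 0.002, -0.002], 0.07],
  [[0, 0, 0], [0.136, 0.002, -0.002], 0.07],
  [[0, 0, 0], [0.136, 0.002, -0.002], 0.07],
])

```text
time_s: 12.38
ee_pos: [0.4233, 0.0864, 0.0072]
orientation: [-0.5, 0.5, 0.5, 0.501]
wrist_force: [-0.5, -0.0, -1.3]
grip_width: 0.816
```

```bash
python3 plan.py .423 .0865 .007 0; python3 -c "
from h import *
b=eyes.snapshot('side')[240:360,320:480]
cv2.imwrite('pics/a2.png',cv2.resize(b,None,fx=4,fy=4,interpolation=cv2.INTER_CUBIC))"
```

```text
t 12.38 p [0.4233 0.0864 0.0072] jaw 179.9 q6 -2.94 w 0.0697 F [-0.5 -0.  -1.3] 
 turn [-0.002, 0.001, 0.001] rows>=0.0 shift [0.0002, 0.0003, 0.0001] rows>=0.0
```

View pics/a2.png

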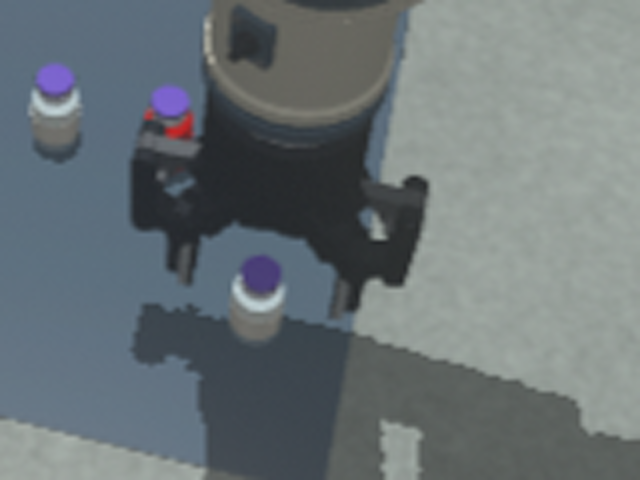

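```bash
python3 -c "
from h import *
for p in ([.4233,.0864,.007],[.4233,.0864,.0],[.4233,.0864,.052],[.4233+.035,.0864,.012],[.4233-.035,.0864,.012],[.4233-.035,.0864,.03]): print(p,((proj('side',p)[0]-[320,240])*4).round())
s=cv2.imread('pics/side0.png')[240:360,320:480]
cv2.imwrite('pics/a2b.png',cv2.resize(s,None,fx=4,fy=4,interpolation=cv2.INTER_CUBIC))"
```

```text
[0.4233, 0.0864, 0.007] [251. 319.]
[0.4233, 0.0864, 0.0] [250. 326.]
[0.4233, 0.0864, 0.052] [257. 272.]
[0.45830000000000004, 0.0864, 0.012] [185. 298.]
[0.3883, 0.0864, 0.012] [319. 329.]
[0.3883, 0.0864, 0.03] [323. 311.]
```

The vial cap (261,270) sits between the fingertips (183,282) and (340,318). It is within about 3 mm of where it should be, so closing.

>>> apply_moves([
  [[0, 0, 0], [0, 0, 0], 0.05],
  [[0, 0, 0], [0, 0, 0], 0.04],
  [[0, 0, 0], [0, 0, 0], 0.032],
  [[0, 0, 0], [0, 0, 0], 0.026],
  [[0, 0, 0], [0, 0, 0], 0.02],
  [[0, 0, 0], [0, 0, 0], 0.018],
  [[0, 0, 0], [0, 0, 0], 0.018],
])

```text
time_s: 13.3
ee_pos: [0.4239, 0.0865, 0.0078]
orientation: [-0.5, 0.5, 0.499, 0.501]
wrist_force: [-0.4, -0.3, 6.6]
grip_width: 0.262
```

>>> apply_moves([
  [[0, 0, 0], [0, 0, 0], 0.018],
  [[0, 0, 0], [-0.005, 0, 0], 0.018],
  [[0, 0, 0], [-0.015, 0, 0], 0.018],
  [[0, 0, 0], [-0.03, 0, 0], 0.018],
  [[0, 0, 0], [-0.05, 0, 0], 0.018],
  [[0, 0, 0], [-0.08, 0, 0], 0.018],
  [[0, 0, 0], [-0.13, 0, 0], 0.018],
  [[0, 0, 0], [-0.13, 0, 0], 0.018],
])

```text
time_s: 14.3
ee_pos: [0.4261, 0.0869, 0.1415]
orientation: [-0.501, 0.497, 0.498, 0.503]
wrist_force: [-0.9, 0.6, 0.6]
grip_width: 0.256
```

```bash
python3 plan.py .598 .258 .14 181.7; python3 -c "
from h import *
b=eyes.snapshot('side')[200:340,320:480]
cv2.imwrite('pics/a3.png',cv2.resize(b,None,fx=4,fy=4,interpolation=cv2.INTER_CUBIC))"
```

```text
t 14.3 p [0.4261 0.0869 0.1415] jaw 179.9 q6 -2.94 w 0.0219 F [-0.9  0.6  0.6] 
 turn [-0.031, 0.003, 0.009] rows>=0.2 shift [0.0036, -0.1716, 0.1714] rows>=3.9
```

View pics/a3.png

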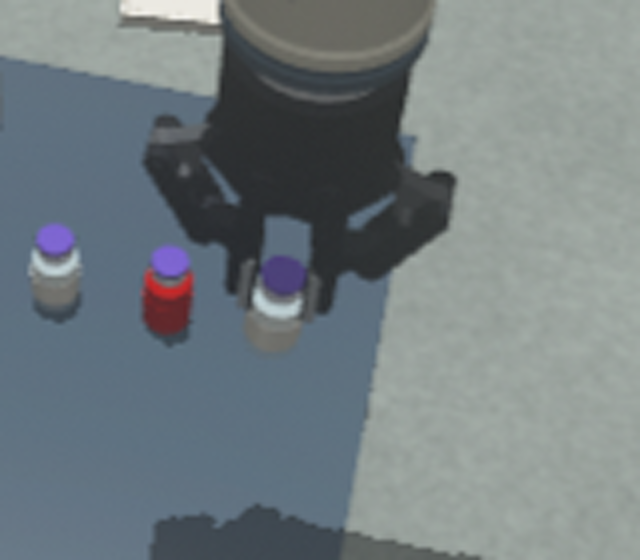

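>>> apply_moves([
  [[0, 0, 0], [0, -0.02, 0.02], 0.018],
  [[-0.01, 0.002, 0.004], [0.002, -0.05, 0.05], 0.018],
  [[-0.02, 0.003, 0.008], [0.004, -0.08, 0.08], 0.018],
  [[-0.031, 0.003, 0.009], [0.004, -0.11, 0.11], 0.018],
  [[-0.031, 0.003, 0.009], [0.004, -0.14, 0.14], 0.018],
  [[-0.031, 0.003, 0.009], [0.004, -0.165, 0.165], 0.018],
  [[-0.031, 0.003, 0.009], [0.004, -0.172, 0.171], 0.018],
  [[-0.031, 0.003, 0.009], [0.004, -0.172, 0.171], 0.018],
])

```text
time_s: 15.35
ee_pos: [0.5962, 0.2569, 0.1359]
orientation: [-0.507, 0.494, 0.508, 0.491]
wrist_force: [0.5, -0.8, 0.3]
grip_width: 0.253
```

```bash
python3 plan.py .598 .256 .013 181.7
```

```text
t 15.35 p [0.5962 0.2569 0.1359] jaw -178.3 q6 -2.77 w 0.0216 F [ 0.5 -0.8  0.3] 
 turn [0.0, -0.002, -0.005] rows>=0.0 shift [0.1229, -0.0023, -0.0007] rows>=2.0
```

>>> apply_moves([
  [[0, 0, 0], [0.025, -0.002, 0], 0.018],
  [[0, 0, -0.002], [0.055, -0.002, 0], 0.018],
  [[0, -0.002, -0.004], [0.08, -0.002, -0.001], 0.018],
  [[0, -0.002, -0.005], [0.1, -0.002, -0.001], 0.018],
  [[0, -0.002, -0.005], [0.113, -0.002, -0.001], 0.018],
  [[0, -0.002, -0.005], [0.12, -0.002, -0.001], 0.018],
  [[0, -0.002, -0.005], [0.122, -0.002, -0.001], 0.018],
  [[0, -0.002, -0.005], [0.122, -0.002, -0.001], 0.018],
])

```text
time_s: 16.35
ee_pos: [0.598, 0.2559, 0.0143]
orientation: [0.508, -0.492, -0.507, -0.493]
wrist_force: [-0.5, -1.2, -0.1]
grip_width: 0.253
```

```bash
python3 plan.py .598 .256 .0108 181.7
```

```text
t 16.35 p [0.598  0.2559 0.0143] jaw -178.3 q6 -2.77 w 0.0216 F [-0.5 -1.2 -0.1] 
 turn [0.0, 0.0, 0.001] rows>=0.0 shift [0.0035, 0.0, 0.0001] rows>=0.1
```

>>> apply_moves([
  [[0, 0, 0], [0.001, 0, 0], 0.018],
  [[0, 0, 0], [0.002, 0, 0], 0.018],
  [[0, 0, 0], [0.003, 0, 0], 0.018],
  [[0, 0, 0], [0.0035, 0, 0], 0.018],
  [[0, 0, 0], [0.004, 0, 0], 0.018],
  [[0, 0, 0], [0.004, 0, 0], 0.018],
])

```text
time_s: 17.1
ee_pos: [0.5982, 0.256, 0.0109]
orientation: [0.508, -0.492, -0.507, -0.493]
wrist_force: [-1.8, -0.4, 5.5]
grip_width: 0.254
```

>>> apply_moves([
  [[0, 0, 0], [0, 0, 0], 0.026],
  [[0, 0, 0], [0, 0, 0], 0.03],
  [[0, 0, 0], [0, 0, 0], 0.036],
  [[0, 0, 0], [0, 0, 0], 0.042],
  [[0, 0, 0], [0, 0, 0], 0.042],
  [[0, 0, 0], [-0.015, 0, 0], 0.044],
  [[0, 0, 0], [-0.04, 0, 0], 0.05],
  [[0, 0, 0], [-0.08, 0, 0], 0.06],
  [[0, 0, 0], [-0.12, 0, 0], 0.07],
  [[0, 0, 0], [-0.13, 0, 0], 0.07],
])

```text
time_s: 18.35
ee_pos: [0.5998, 0.2567, 0.145]
orientation: [0.508, -0.49, -0.506, -0.495]
wrist_force: [-0.6, -0.1, -0.6]
grip_width: 0.818
```

```bash
python3 -c "
from h import *
t=eyes.snapshot('top');s=eyes.snapshot('side')
cv2.imwrite('pics/m1.png',cv2.resize(np.vstack([t[130:310,140:420],s[200:400,180:460]]),None,fx=1.55,fy=1.55,interpolation=cv2.INTER_CUBIC))"; python3 plan.py .65 -.109 .14 137
```

```text
t 18.45 p [0.5988 0.2563 0.1428] jaw -178.3 q6 -2.77 w 0.0698 F [ 0.2 -0.2  0.2] 
 turn [0.78, 0.003, 0.003] rows>=4.2 shift [0.0024, -0.0403, -0.3666] rows>=5.9
```

View pics/m1.png

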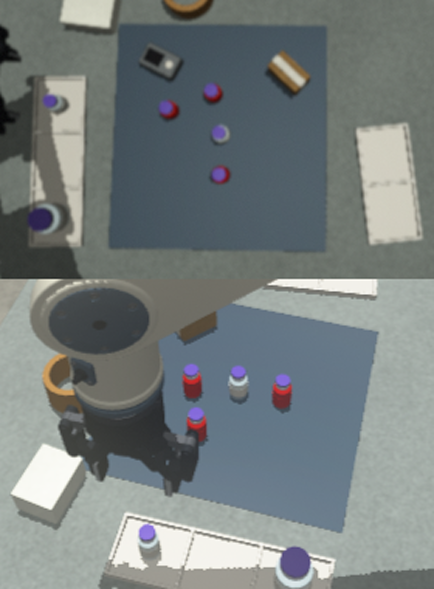

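Both vials are standing in the end compartments (top-crop (54,102) and (43,219)). Next is the carton.

>>> apply_moves([
  [[0.1, 0, 0], [0, -0.005, -0.03], 0.075],
  [[0.25, 0, 0], [0.002, -0.01, -0.085], 0.075],
  [[0.4, 0.003, 0.003], [0.002, -0.02, -0.14], 0.075],
  [[0.55, 0.003, 0.003], [0.002, -0.025, -0.2], 0.075],
  [[0.7, 0.003, 0.003], [0.002, -0.03, -0.25], 0.075],
  [[0.78, 0.003, 0.003], [0.002, -0.035, -0.3], 0.075],
  [[0.78, 0.003, 0.003], [0.002, -0.04, -0.345], 0.075],
  [[0.78, 0.003, 0.003], [0.002, -0.04, -0.366], 0.075],
  [[0.78, 0.003, 0.003], [0.002, -0.04, -0.366], 0.075],
  [[0.78, 0.003, 0.003], [0.002, -0.04, -0.366], 0.075],
])

```text
time_s: 19.7
ee_pos: [0.6492, -0.1072, 0.1398]
orientation: [-0.282, 0.649, 0.283, 0.648]
wrist_force: [-0.1, -0.3, -0.2]
grip_width: 0.88
```

```bash
python3 plan.py .65 -.109 .012 137
```

```text
t 19.7 p [ 0.6492 -0.1072  0.1398] jaw 137.0 q6 -2.56 w 0.0752 F [-0.1 -0.3 -0.2] 
 turn [0.001, -0.0, -0.001] rows>=0.0 shift [0.1278, -0.002, -0.0008] rows>=2.0
```

>>> apply_moves([
  [[0, 0, 0], [0.03, -0.002, -0.001], 0.075],
  [[0, 0, 0], [0.06, -0.002, -0.001], 0.075],
  [[0, 0, 0], [0.08, -0.002, -0.001], 0.075],
  [[0, 0, 0], [0.1, -0.002, -0.001], 0.075],
  [[0, 0, 0], [0.115, -0.002, -0.001], 0.075],
  [[0, 0, 0], [0.125, -0.002, -0.001], 0.075],
  [[0, 0, 0], [0.128, -0.002, -0.001], 0.075],
  [[0, 0, 0], [0.128, -0.002, -0.001], 0.075],
])

```text
time_s: 20.7
ee_pos: [0.6501, -0.1093, 0.012]
orientation: [-0.282, 0.648, 0.282, 0.648]
wrist_force: [0.0, -0.2, 0.5]
grip_width: 0.875
```

```bash
python3 plan.py .65 -.109 .012 137; python3 -c "
from h import *
b=eyes.snapshot('side')[160:280,220:380]
cv2.imwrite('pics/c2.png',cv2.resize(b,None,fx=4,fy=4,interpolation=cv2.INTER_CUBIC))"
```

```text
t 20.7 p [ 0.6501 -0.1093  0.012 ] jaw 137.0 q6 -2.56 w 0.0748 F [ 0.  -0.2  0.5] 
 turn [0.001, 0.0, -0.001] rows>=0.0 shift [0.0, 0.0003, 0.0001] rows>=0.0
```

View pics/c2.png

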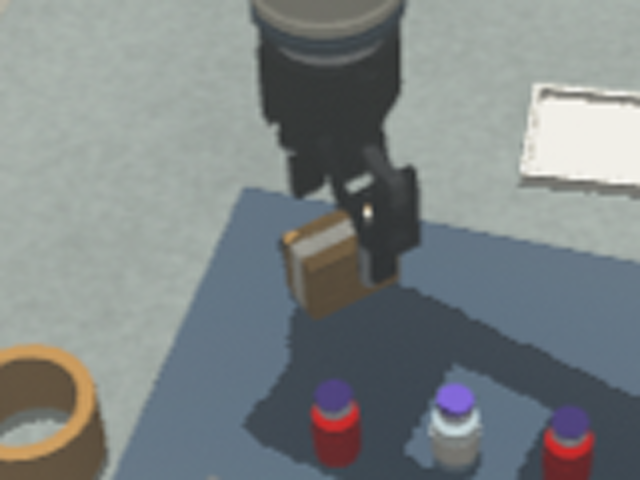

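Allowing for the view angle, the near finger will close onto the middle of the carton's face (about (357,275)). Closing.

>>> apply_moves([
  [[0, 0, 0], [0, 0, 0], 0.06],
  [[0, 0, 0], [0, 0, 0], 0.048],
  [[0, 0, 0], [0, 0, 0], 0.04],
  [[0, 0, 0], [0, 0, 0], 0.032],
  [[0, 0, 0], [0, 0, 0], 0.026],
  [[0, 0, 0], [0, 0, 0], 0.026],
  [[0, 0, 0], [0, 0, 0], 0.026],
])

```text
time_s: 21.62
ee_pos: [0.6504, -0.1094, 0.0128]
orientation: [-0.282, 0.648, 0.282, 0.649]
wrist_force: [-1.4, -0.1, 5.8]
grip_width: 0.376
```

>>> apply_moves([
  [[0, 0, 0], [0, 0, 0], 0.026],
  [[0, 0, 0], [-0.005, 0, 0], 0.026],
  [[0, 0, 0], [-0.015, 0, 0], 0.026],
  [[0, 0, 0], [-0.03, 0, 0], 0.026],
  [[0, 0, 0], [-0.06, 0, 0], 0.026],
  [[0, 0, 0], [-0.1, 0, 0], 0.026],
  [[0, 0, 0], [-0.13, 0, 0], 0.026],
  [[0, 0, 0], [-0.13, 0, 0], 0.026],
])

```text
time_s: 22.62
ee_pos: [0.6525, -0.1098, 0.1467]
orientation: [-0.283, 0.646, 0.281, 0.65]
wrist_force: [0.8, -0.1, -1.0]
grip_width: 0.375
```

```bash
python3 plan.py .51 .2555 .14 91.7; python3 -c "
from h import *
b=eyes.snapshot('side')[110:260,220:380]
cv2.imwrite('pics/c3.png',cv2.resize(b,None,fx=4,fy=4,interpolation=cv2.INTER_CUBIC))"
```

```text
t 22.62 p [ 0.6525 -0.1098  0.1467] jaw 137.0 q6 -2.56 w 0.032 F [ 0.8 -0.1 -1. ] 
 turn [0.791, 0.006, 0.003] rows>=4.2 shift [0.0057, 0.3533, 0.1702] rows>=6.3
```

View pics/c3.png

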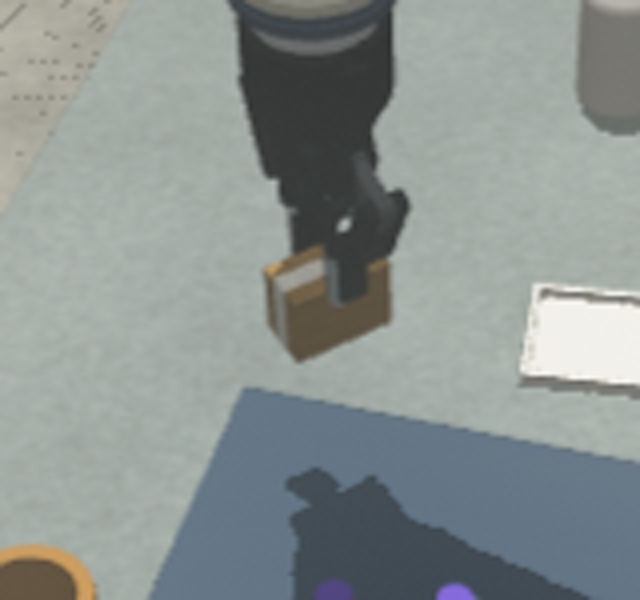

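The carton is held level and at its middle. Moving to the middle compartment.

>>> apply_moves([
  [[0.1, 0, 0], [0, 0.025, 0.012], 0.026],
  [[0.22, 0.002, 0.001], [0.002, 0.07, 0.034], 0.026],
  [[0.35, 0.003, 0.002], [0.005, 0.12, 0.058], 0.026],
  [[0.48, 0.006, 0.003], [0.005, 0.17, 0.082], 0.026],
  [[0.62, 0.006, 0.003], [0.005, 0.22, 0.106], 0.026],
  [[0.74, 0.006, 0.003], [0.005, 0.27, 0.13], 0.026],
  [[0.791, 0.006, 0.003], [0.005, 0.32, 0.154], 0.026],
  [[0.791, 0.006, 0.003], [0.005, 0.345, 0.166], 0.026],
  [[0.791, 0.006, 0.003], [0.005, 0.353, 0.17], 0.026],
  [[0.791, 0.006, 0.003], [0.005, 0.353, 0.17], 0.026],
])

```text
time_s: 23.92
ee_pos: [0.5084, 0.2552, 0.1386]
orientation: [-0.011, 0.709, 0.011, 0.706]
wrist_force: [0.4, -0.6, 0.2]
grip_width: 0.376
```

```bash
python3 plan.py .51 .2555 .0185 91.7
```

```text
t 23.93 p [0.5084 0.2552 0.1386] jaw 91.8 q6 -1.14 w 0.0321 F [ 0.4 -0.6  0.2] 
 turn [0.001, -0.004, 0.0] rows>=0.0 shift [0.1201, 0.0003, 0.0021] rows>=1.9
```

>>> apply_moves([
  [[0, 0, 0], [0.025, 0, 0.002], 0.026],
  [[0, -0.002, 0], [0.055, 0, 0.002], 0.026],
  [[0, -0.004, 0], [0.08, 0, 0.002], 0.026],
  [[0, -0.004, 0], [0.1, 0, 0.002], 0.026],
  [[0, -0.004, 0], [0.112, 0, 0.002], 0.026],
  [[0, -0.004, 0], [0.118, 0, 0.002], 0.026],
  [[0, -0.004, 0], [0.12, 0, 0.002], 0.026],
  [[0, -0.004, 0], [0.12, 0, 0.002], 0.026],
])

```text
time_s: 24.92
ee_pos: [0.5103, 0.2553, 0.019]
orientation: [-0.011, 0.707, 0.011, 0.707]
wrist_force: [-0.1, 1.1, -1.2]
grip_width: 0.38
```

```bash
python3 plan.py .51 .2555 .0158 91.7; python3 -c "
from h import *
b=eyes.snapshot('side')[260:400,220:420]
cv2.imwrite('pics/c4.png',cv2.resize(b,None,fx=4,fy=4,interpolation=cv2.INTER_CUBIC))"
```

```text
t 24.93 p [0.5103 0.2553 0.019 ] jaw 91.8 q6 -1.14 w 0.0325 F [-0.1  1.1 -1.2] 
 turn [0.001, 0.0, 0.0] rows>=0.0 shift [0.0032, 0.0002, -0.0003] rows>=0.1
```

View pics/c4.png

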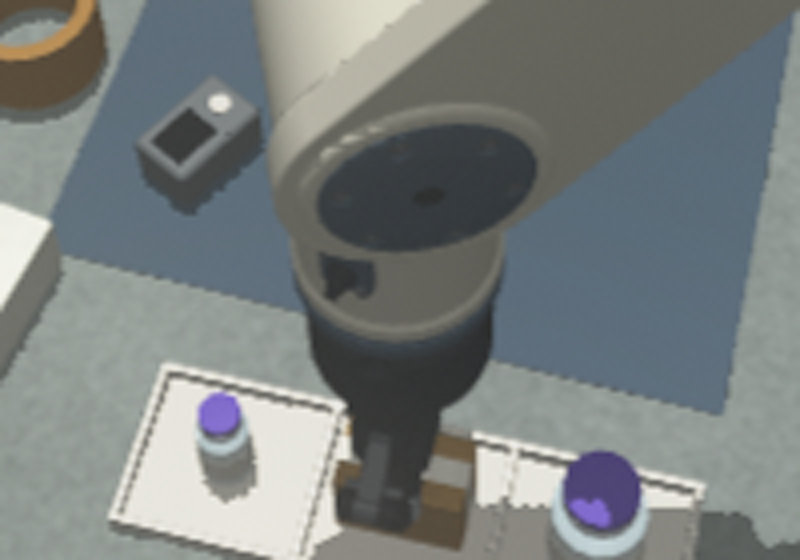

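The carton sits between the dividers, slightly nearer the left one (+x). I nudge it 1.5 mm in -x while lowering.

>>> apply_moves([
  [[0, 0, 0], [0.001, 0, -0.0015], 0.026],
  [[0, 0, 0], [0.002, 0, -0.0015], 0.026],
  [[0, 0, 0], [0.003, 0, -0.0015], 0.026],
  [[0, 0, 0], [0.0035, 0, -0.0015], 0.026],
  [[0, 0, 0], [0.0035, 0, -0.0015], 0.026],
])

```text
time_s: 25.6
ee_pos: [0.5088, 0.2553, 0.0158]
orientation: [-0.011, 0.707, 0.011, 0.707]
wrist_force: [-1.1, -0.0, 3.3]
grip_width: 0.377
```

>>> apply_moves([
  [[0, 0, 0], [0, 0, 0], 0.036],
  [[0, 0, 0], [0, 0, 0], 0.042],
  [[0, 0, 0], [0, 0, 0], 0.05],
  [[0, 0, 0], [0, 0, 0], 0.056],
  [[0, 0, 0], [0, 0, 0], 0.06],
  [[0, 0, 0], [-0.015, 0, 0], 0.06],
  [[0, 0, 0], [-0.04, 0, 0], 0.06],
  [[0, 0, 0], [-0.08, 0, 0], 0.065],
  [[0, 0, 0], [-0.12, 0, 0], 0.07],
  [[0, 0, 0], [-0.13, 0, 0], 0.07],
])

```text
time_s: 26.85
ee_pos: [0.5104, 0.2561, 0.1495]
orientation: [-0.01, 0.705, 0.012, 0.709]
wrist_force: [-0.2, 0.0, -0.2]
grip_width: 0.824
```

```bash
python3 plan.py .554 -.002 .14 90
```

```text
t 26.85 p [0.5104 0.2561 0.1495] jaw 91.8 q6 -1.14 w 0.0703 F [-0.2  0.  -0.2] 
 turn [0.031, 0.005, -0.002] rows>=0.2 shift [0.0091, -0.2594, 0.0356] rows>=4.2
```

>>> apply_moves([
  [[0, 0, 0], [0, -0.05, 0.007], 0.07],
  [[0.01, 0.002, 0], [0.005, -0.105, 0.015], 0.07],
  [[0.02, 0.005, 0], [0.009, -0.16, 0.024], 0.07],
  [[0.031, 0.005, -0.002], [0.009, -0.21, 0.03], 0.07],
  [[0.031, 0.005, -0.002], [0.009, -0.25, 0.035], 0.07],
  [[0.031, 0.005, -0.002], [0.009, -0.26, 0.0356], 0.07],
  [[0.031, 0.005, -0.002], [0.009, -0.26, 0.0356], 0.07],
  [[0.031, 0.005, -0.002], [0.009, -0.26, 0.0356], 0.07],
])

```text
time_s: 27.85
ee_pos: [0.5537, -0.0015, 0.14]
orientation: [0.0, 0.707, 0.0, 0.707]
wrist_force: [-0.3, 0.6, -0.0]
grip_width: 0.82
```

```bash
python3 plan.py .554 -.002 .007 90;  python3 -c "
from h import *
b=eyes.snapshot('side')[200:400,230:430]
cv2.imwrite('pics/c5.png',cv2.resize(b,None,fx=3,fy=3,interpolation=cv2.INTER_CUBIC))"
```

```text
t 27.85 p [ 0.5537 -0.0015  0.14  ] jaw 90.0 q6 -1.58 w 0.07 F [-0.3  0.6 -0. ] 
 turn [0.001, -0.0, -0.001] rows>=0.0 shift [0.133, -0.0005, 0.0003] rows>=2.1
```

View pics/c5.png

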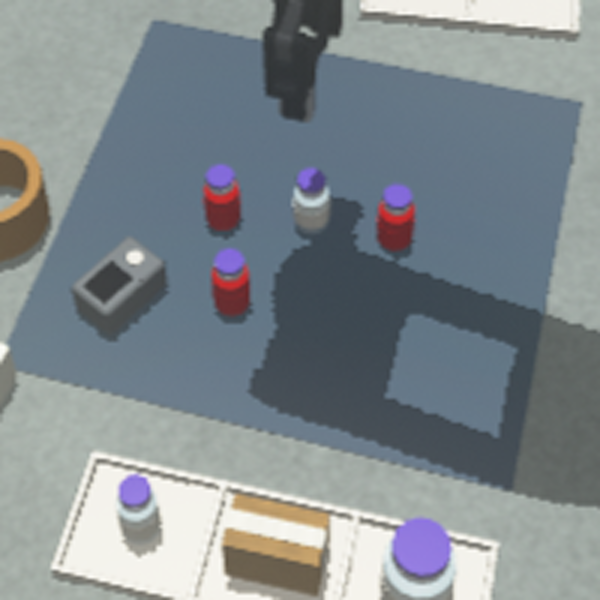

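The carton is in the middle compartment, between the dividers. Descending on the clear vial.

>>> apply_moves([
  [[0, 0, 0], [0.03, 0, 0], 0.07],
  [[0, 0, 0], [0.06, 0, 0], 0.07],
  [[0, 0, 0], [0.085, 0, 0], 0.07],
  [[0, 0, 0], [0.105, 0, 0], 0.07],
  [[0, 0, 0], [0.12, 0, 0], 0.07],
  [[0, 0, 0], [0.13, 0, 0], 0.07],
  [[0, 0, 0], [0.133, 0, 0], 0.07],
  [[0, 0, 0], [0.133, 0, 0], 0.07],
])

```text
time_s: 28.9
ee_pos: [0.5541, -0.0013, 0.0073]
orientation: [-0.0, 0.707, 0.001, 0.707]
wrist_force: [-0.5, -0.3, 0.1]
grip_width: 0.82
```

```bash
python3 plan.py .554 -.002 .007 90;  python3 -c "
from h import *
b=eyes.snapshot('side')[200:320,260:420]
cv2.imwrite('pics/b1.png',cv2.resize(b,None,fx=4,fy=4,interpolation=cv2.INTER_CUBIC))"
```

```text
t 28.9 p [ 0.5541 -0.0013  0.0073] jaw 90.1 q6 -1.58 w 0.07 F [-0.5 -0.3  0.1] 
 turn [0.001, 0.0, -0.001] rows>=0.0 shift [0.0003, -0.0007, -0.0001] rows>=0.0
```

View pics/b1.png

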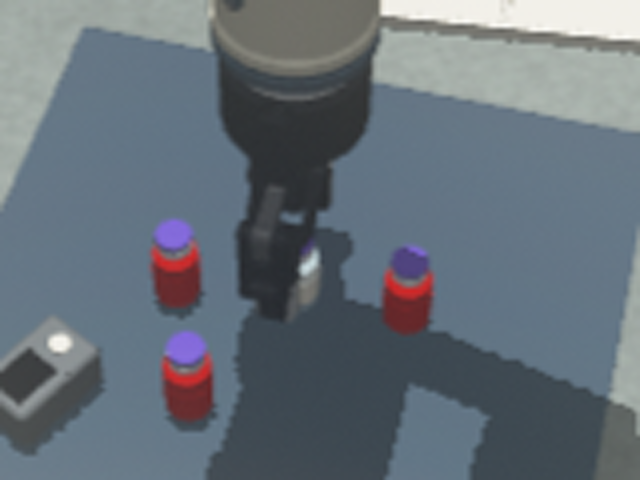

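The near finger is about 3 mm on the +x side of the vial axis, so I shift 2 mm in -x and close.

>>> apply_moves([
  [[0, 0, 0], [0, 0, -0.002], 0.07],
  [[0, 0, 0], [0, 0, -0.002], 0.055],
  [[0, 0, 0], [0, 0, -0.002], 0.042],
  [[0, 0, 0], [0, 0, -0.002], 0.034],
  [[0, 0, 0], [0, 0, -0.002], 0.027],
  [[0, 0, 0], [0, 0, -0.002], 0.02],
  [[0, 0, 0], [0, 0, -0.002], 0.018],
  [[0, 0, 0], [0, 0, -0.002], 0.018],
])

```text
time_s: 29.95
ee_pos: [0.5524, -0.0014, 0.0077]
orientation: [-0.0, 0.707, 0.001, 0.708]
wrist_force: [-1.0, -1.3, 5.4]
grip_width: 0.261
```

>>> apply_moves([
  [[0, 0, 0], [0, 0, 0], 0.018],
  [[0, 0, 0], [-0.005, 0, 0], 0.018],
  [[0, 0, 0], [-0.015, 0, 0], 0.018],
  [[0, 0, 0], [-0.03, 0, 0], 0.018],
  [[0, 0, 0], [-0.05, 0, 0], 0.018],
  [[0, 0, 0], [-0.08, 0, 0], 0.018],
  [[0, 0, 0], [-0.13, 0, 0], 0.018],
  [[0, 0, 0], [-0.13, 0, 0], 0.018],
])

```text
time_s: 30.95
ee_pos: [0.5552, -0.0015, 0.1425]
orientation: [-0.0, 0.704, 0.001, 0.71]
wrist_force: [-0.3, 1.0, -0.7]
grip_width: 0.257
```

```bash
python3 plan.py .438 -.2735 .14 6.7;  python3 -c "
from h import *
b=eyes.snapshot('side')[160:300,260:420]
cv2.imwrite('pics/b2.png',cv2.resize(b,None,fx=4,fy=4,interpolation=cv2.INTER_CUBIC))"
```

```text
t 30.95 p [ 0.5552 -0.0015  0.1425] jaw 90.1 q6 -1.58 w 0.0219 F [-0.3  1.  -0.7] 
 turn [1.455, 0.007, -0.007] rows>=7.8 shift [0.0012, -0.2719, -0.1175] rows>=4.7
```

View pics/b2.png

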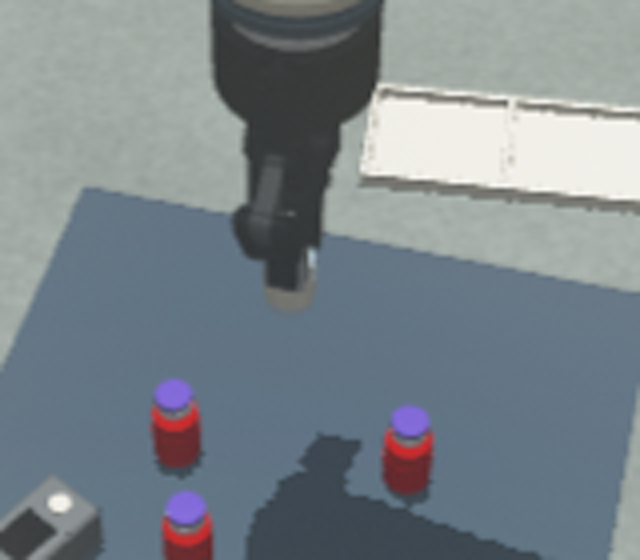

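The vial is held upright. Carrying it to the short tray's near compartment.

>>> apply_moves([
  [[0.15, 0, 0], [0, -0.02, -0.01], 0.018],
  [[0.31, 0.001, -0.001], [0.001, -0.055, -0.024], 0.018],
  [[0.47, 0.002, -0.002], [0.001, -0.09, -0.039], 0.018],
  [[0.63, 0.003, -0.003], [0.001, -0.13, -0.056], 0.018],
  [[0.79, 0.004, -0.004], [0.001, -0.17, -0.073], 0.018],
  [[0.95, 0.005, -0.005], [0.001, -0.205, -0.09], 0.018],
  [[1.11, 0.006, -0.006], [0.001, -0.24, -0.104], 0.018],
  [[1.27, 0.007, -0.007], [0.001, -0.262, -0.113], 0.018],
  [[1.43, 0.007, -0.007], [0.001, -0.272, -0.1175], 0.018],
  [[1.455, 0.007, -0.007], [0.001, -0.272, -0.1175], 0.018],
])

```text
time_s: 32.25
ee_pos: [0.4355, -0.2737, 0.1376]
orientation: [0.469, 0.529, -0.471, 0.527]
wrist_force: [-0.3, 0.3, 0.2]
grip_width: 0.259
```

```bash
python3 plan.py .438 -.2735 .013 6.7
```

```text
t 32.25 p [ 0.4355 -0.2737  0.1376] jaw 6.6 q6 -0.68 w 0.0221 F [-0.3  0.3  0.2] 
 turn [-0.002, -0.001, 0.004] rows>=0.0 shift [0.1246, 0.003, 0.0002] rows>=2.0
```

>>> apply_moves([
  [[0, 0, 0], [0.025, 0.002, 0], 0.018],
  [[0, 0, 0.002], [0.055, 0.003, 0], 0.018],
  [[0, 0, 0.004], [0.08, 0.003, 0], 0.018],
  [[0, 0, 0.004], [0.1, 0.003, 0], 0.018],
  [[0, 0, 0.004], [0.115, 0.003, 0], 0.018],
  [[0, 0, 0.004], [0.122, 0.003, 0], 0.018],
  [[0, 0, 0.004], [0.1235, 0.003, 0], 0.018],
  [[0, 0, 0.004], [0.1235, 0.003, 0], 0.018],
])

```text
time_s: 33.25
ee_pos: [0.4383, -0.2734, 0.0145]
orientation: [0.471, 0.528, -0.47, 0.528]
wrist_force: [1.2, -0.5, -0.8]
grip_width: 0.258
```

```bash
python3 plan.py .438 -.2735 .0107 6.7;  python3 -c "
from h import *
b=eyes.snapshot('side')[130:250,320:480]
cv2.imwrite('pics/b3.png',cv2.resize(b,None,fx=4,fy=4,interpolation=cv2.INTER_CUBIC))"
```

```text
t 33.25 p [ 0.4383 -0.2734  0.0145] jaw 6.6 q6 -0.68 w 0.022 F [ 1.2 -0.5 -0.8] 
 turn [-0.001, -0.001, -0.0] rows>=0.0 shift [0.0038, -0.0003, 0.0] rows>=0.1
```

View pics/b3.png

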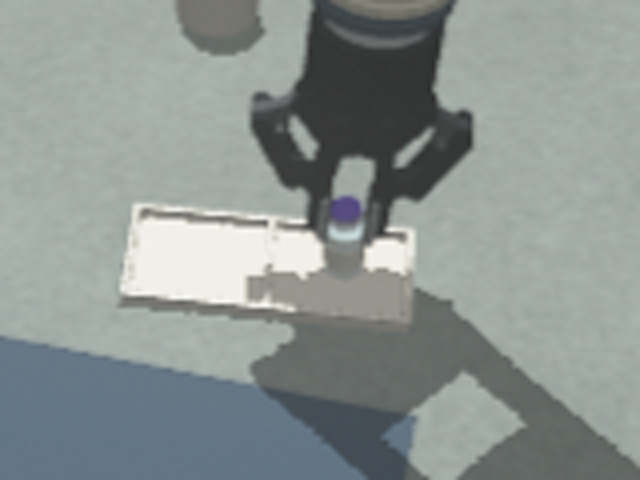

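The vial is centred over the right (near) compartment, with its foot at about (343,272). Setting it down.

>>> apply_moves([
  [[0, 0, 0], [0.001, 0, 0], 0.018],
  [[0, 0, 0], [0.002, 0, 0], 0.018],
  [[0, 0, 0], [0.003, 0, 0], 0.018],
  [[0, 0, 0], [0.0035, 0, 0], 0.018],
  [[0, 0, 0], [0.004, 0, 0], 0.018],
  [[0, 0, 0], [0.004, 0, 0], 0.018],
])

```text
time_s: 34.05
ee_pos: [0.4383, -0.2735, 0.0108]
orientation: [0.471, 0.528, -0.47, 0.528]
wrist_force: [-0.9, 0.6, 1.5]
grip_width: 0.263
```

>>> apply_moves([
  [[0, 0, 0], [0.0005, 0, 0], 0.018],
  [[0, 0, 0], [0.0005, 0, 0], 0.026],
  [[0, 0, 0], [0.0005, 0, 0], 0.03],
  [[0, 0, 0], [0.0005, 0, 0], 0.036],
  [[0, 0, 0], [0.0005, 0, 0], 0.042],
  [[0, 0, 0], [0, 0, 0], 0.042],
  [[0, 0, 0], [-0.015, 0, 0], 0.044],
  [[0, 0, 0], [-0.04, 0, 0], 0.05],
  [[0, 0, 0], [-0.08, 0, 0], 0.06],
  [[0, 0, 0], [-0.13, 0, 0], 0.07],
])

```text
time_s: 35.3
ee_pos: [0.4378, -0.2733, 0.1424]
orientation: [0.47, 0.529, -0.47, 0.528]
wrist_force: [0.5, -0.1, 0.9]
grip_width: 0.819
```

```bash
python3 plan.py .667 .095 .14 153;  python3 -c "
from h import *
b=eyes.snapshot('side')[130:250,320:480]; t=eyes.snapshot('top')[150:270,200:360]
cv2.imwrite('pics/b4.png',cv2.resize(np.hstack([b,t]),None,fx=2.5,fy=2.5,interpolation=cv2.INTER_CUBIC))"
```

```text
t 35.3 p [ 0.4378 -0.2733  0.1424] jaw 6.6 q6 -0.68 w 0.07 F [ 0.5 -0.1  0.9] 
 turn [0.587, -0.001, 0.001] rows>=3.1 shift [0.0028, 0.2702, -0.3394] rows>=6.9
```

View pics/b4.png

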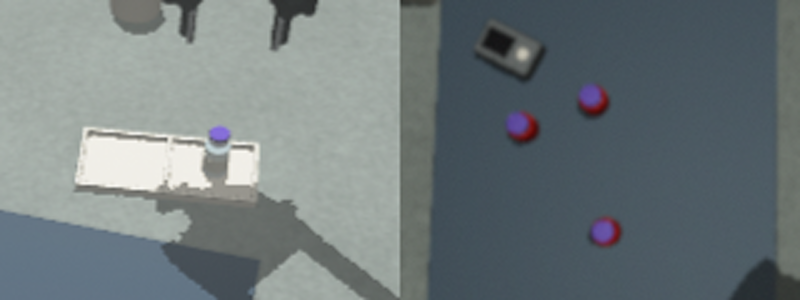

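The second small vial is standing. Next is the logger.

>>> apply_moves([
  [[0.1, 0, 0], [0, 0.03, -0.038], 0.066],
  [[0.2, 0, 0], [0, 0.065, -0.08], 0.066],
  [[0.3, 0, 0], [0.003, 0.1, -0.125], 0.066],
  [[0.4, 0, 0], [0.003, 0.135, -0.17], 0.066],
  [[0.5, 0, 0], [0.003, 0.17, -0.214], 0.066],
  [[0.587, 0, 0], [0.003, 0.205, -0.258], 0.066],
  [[0.587, 0, 0], [0.003, 0.24, -0.302], 0.066],
  [[0.587, 0, 0], [0.003, 0.264, -0.332], 0.066],
  [[0.587, 0, 0], [0.003, 0.27, -0.339], 0.066],
  [[0.587, 0, 0], [0.003, 0.27, -0.339], 0.066],
])

```text
time_s: 36.65
ee_pos: [0.67, 0.0922, 0.1438]
orientation: [0.604, 0.367, -0.601, 0.372]
wrist_force: [0.2, -0.3, -0.3]
grip_width: 0.772
```

```bash
python3 -c "
from h import *
print(onplane('top',[242,171],.015),onplane('side',[269,297],.015))"; python3 plan.py .667 .095 .005 153
```

```text
[[0.66548264 0.0994653  0.015     ]] [[0.66648463 0.09923356 0.015     ]]
t 36.65 p [0.67   0.0922 0.1438] jaw -27.0 q6 0.61 w 0.0659 F [ 0.2 -0.3 -0.3] 
 turn [0.001, 0.001, -0.009] rows>=0.0 shift [0.1388, -0.0051, -0.0012] rows>=2.2
```

>>> apply_moves([
  [[0, 0, 0], [0.02, -0.0065, -0.003], 0.066],
  [[0, 0, -0.005], [0.045, -0.0065, -0.003], 0.066],
  [[0, 0, -0.009], [0.07, -0.0065, -0.003], 0.066],
  [[0, 0, -0.009], [0.09, -0.0065, -0.003], 0.066],
  [[0, 0, -0.009], [0.1, -0.0065, -0.003], 0.066],
  [[0, 0, -0.009], [0.105, -0.0065, -0.003], 0.066],
  [[0, 0, -0.009], [0.105, -0.0065, -0.003], 0.066],
])

```text
time_s: 37.52
ee_pos: [0.6665, 0.0974, 0.039]
orientation: [-0.603, -0.37, 0.603, -0.37]
wrist_force: [0.3, 0.9, -0.0]
grip_width: 0.771
```

```bash
python3 plan.py .6665 .097 .005 153; python3 -c "
from h import *
b=eyes.snapshot('side')[220:340,190:350]
cv2.imwrite('pics/l1.png',cv2.resize(b,None,fx=4,fy=4,interpolation=cv2.INTER_CUBIC))"
```

```text
t 37.52 p [0.6665 0.0974 0.039 ] jaw -27.0 q6 0.61 w 0.0658 F [ 0.3  0.9 -0. ] 
 turn [0.001, 0.001, 0.0] rows>=0.0 shift [0.034, 0.0001, 0.0003] rows>=0.5
```

View pics/l1.png

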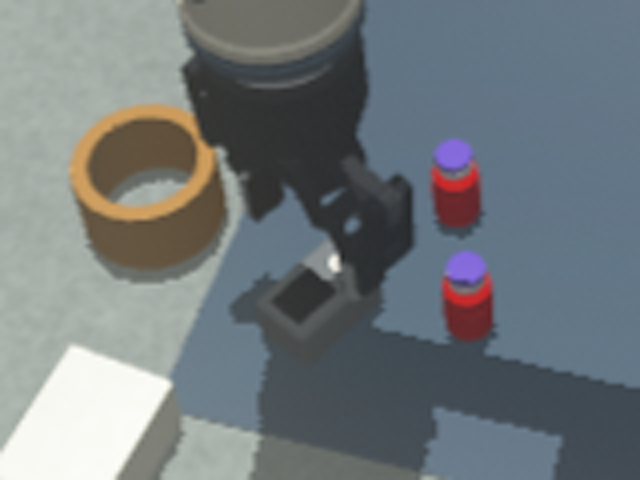

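```bash
python3 -c "
from h import *
for p in ([.633,.1141,.048],[.6495,.1057,.015],[.6665,.0970,.030],[.6665,.0970,.0]): print(p,((proj('side',p)[0]-[190,220])*4).round())
import math
for c in((.6665,.097),(.6675,.0943)):
  for z in(.03,0):
    a=math.radians(63);u=np.array([math.cos(a),math.sin(a)]);v=np.array([-u[1],u[0]])
    print(c,z,[((proj('side',[*(np.array(c)+sx*.03*u+sy*.019*v),z])[0]-[190,220])*4).round().tolist() for sx,sy in((1,1),(1,-1),(-1,-1),(-1,1))])
"
```

```text
[0.633, 0.1141, 0.048] [362. 311.]
[0.6495, 0.1057, 0.015] [342. 325.]
[0.6665, 0.097, 0.03] [315. 289.]
[0.6665, 0.097, 0.0] [320. 320.]
(0.6665, 0.097) 0.03 [[298.0, 346.0], [248.0, 305.0], [331.0, 234.0], [380.0, 273.0]]
(0.6665, 0.097) 0 [[304.0, 377.0], [255.0, 335.0], [336.0, 265.0], [384.0, 305.0]]
(0.6675, 0.0943) 0.03 [[298.0, 342.0], [248.0, 300.0], [331.0, 230.0], [380.0, 269.0]]
(0.6675, 0.0943) 0 [[304.0, 372.0], [255.0, 331.0], [335.0, 261.0], [384.0, 300.0]]
```

The finger and logger offsets in the side view agree to within about 3 mm. Descending and closing.

>>> apply_moves([
  [[0, 0, 0], [0.012, 0, 0.001], 0.066],
  [[0, 0, 0], [0.022, 0, 0.001], 0.066],
  [[0, 0, 0], [0.03, 0, 0.001], 0.066],
  [[0, 0, 0], [0.034, 0, 0.001], 0.066],
  [[0, 0, 0], [0.034, 0, 0.001], 0.056],
  [[0, 0, 0], [0.034, 0, 0.001], 0.046],
  [[0, 0, 0], [0.034, 0, 0.001], 0.038],
  [[0, 0, 0], [0.034, 0, 0.001], 0.03],
  [[0, 0, 0], [0.034, 0, 0.001], 0.03],
  [[0, 0, 0], [0.034, 0, 0.001], 0.03],
])

```text
time_s: 38.83
ee_pos: [0.6674, 0.0966, 0.0063]
orientation: [0.603, 0.369, -0.602, 0.37]
wrist_force: [0.1, -0.5, 6.0]
grip_width: 0.353
```

>>> apply_moves([
  [[0, 0, 0], [0, 0, 0], 0.03],
  [[0, 0, 0], [-0.005, 0, 0], 0.03],
  [[0, 0, 0], [-0.015, 0, 0], 0.03],
  [[0, 0, 0], [-0.03, 0, 0], 0.03],
  [[0, 0, 0], [-0.06, 0, 0], 0.03],
  [[0, 0, 0], [-0.1, 0, 0], 0.03],
  [[0, 0, 0], [-0.13, 0, 0], 0.03],
  [[0, 0, 0], [-0.13, 0, 0], 0.03],
])

```text
time_s: 39.83
ee_pos: [0.6691, 0.0969, 0.1404]
orientation: [0.605, 0.368, -0.6, 0.371]
wrist_force: [1.1, 0.4, -0.5]
grip_width: 0.354
```

```bash
python3 plan.py .525 -.2635 .14 6.7; python3 -c "
from h import *
b=eyes.snapshot('side')[170:310,190:350]
cv2.imwrite('pics/l2.png',cv2.resize(b,None,fx=4,fy=4,interpolation=cv2.INTER_CUBIC))"
```

```text
t 39.83 p [0.6691 0.0969 0.1404] jaw -27.0 q6 0.61 w 0.0303 F [ 1.1  0.4 -0.5] 
 turn [-0.588, -0.002, -0.008] rows>=3.1 shift [-0.001, 0.035, 0.3866] rows>=6.2
```

View pics/l2.png

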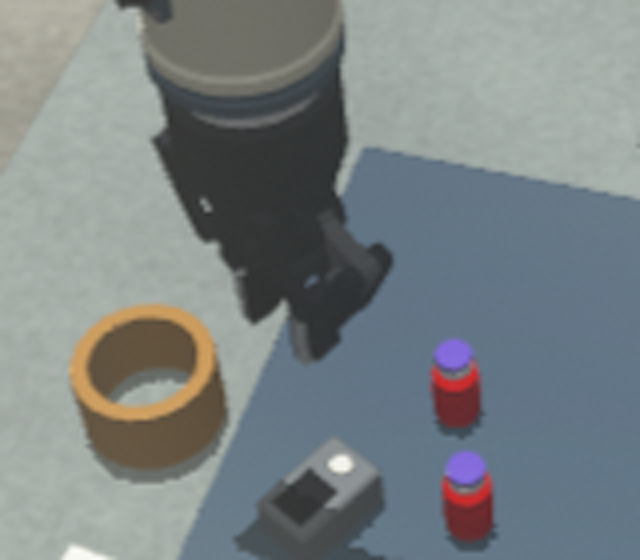

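The grasp missed. The fingers closed to the commanded 30 mm and the logger is still on the mat, with its button at about (275,286) as before. The carton picture shows why: at this opening the finger tips sit about 12 mm behind the TCP, so the pads slipped off the logger's rounded top. I'll go lower and watch the force.

>>> apply_moves([
  [[0, 0, 0], [0, 0, 0], 0.05],
  [[0, 0, 0], [0, 0, 0], 0.056],
  [[0, 0, 0], [0, 0, 0], 0.056],
])

```text
time_s: 40.25
ee_pos: [0.6676, 0.0967, 0.1376]
orientation: [0.604, 0.369, -0.602, 0.37]
wrist_force: [-0.2, 0.8, 0.0]
grip_width: 0.653
```

```bash
python3 plan.py .667 .096 .006 153; python3 -c "
from h import *
b=eyes.snapshot('side')[170:310,190:350]
cv2.imwrite('pics/l3.png',cv2.resize(b,None,fx=4,fy=4,interpolation=cv2.INTER_CUBIC))
for c in('side','top'):
  a=cv2.imread(f'pics/{c}0.png'); eyes.snapshot(c); print(c,finder.tip_of('logger_mid',c)[:2])
"
```

```text
t 40.25 p [0.6676 0.0967 0.1376] jaw -27.0 q6 0.61 w 0.0558 F [-0.2  0.8  0. ] 
 turn [0.001, -0.002, -0.004] rows>=0.0 shift [0.1316, -0.0007, 0.0011] rows>=2.1
side [{'centre': [271.1, 296.1], 'p': 0.92}]
top [{'centre': [241.6, 169.2], 'p': 0.72}]
```

View pics/l3.png

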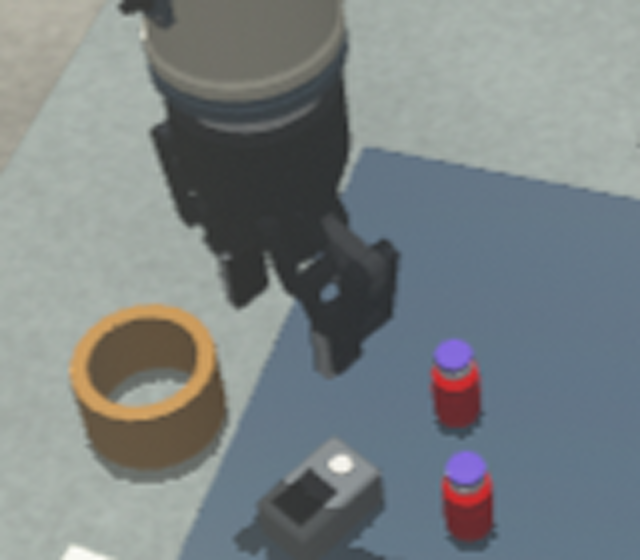

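>>> apply_moves([
  [[0, 0, 0], [0.03, -0.001, 0.001], 0.056],
  [[0, -0.002, -0.004], [0.06, -0.001, 0.001], 0.056],
  [[0, -0.002, -0.004], [0.085, -0.001, 0.001], 0.056],
  [[0, -0.002, -0.004], [0.105, -0.001, 0.001], 0.056],
  [[0, -0.002, -0.004], [0.12, -0.001, 0.001], 0.056],
  [[0, -0.002, -0.004], [0.128, -0.001, 0.001], 0.056],
  [[0, -0.002, -0.004], [0.132, -0.001, 0.001], 0.056],
  [[0, -0.002, -0.004], [0.133, -0.001, 0.001], 0.056],
])

```text
time_s: 41.5
ee_pos: [0.6675, 0.0964, 0.0055]
orientation: [0.603, 0.37, -0.602, 0.37]
wrist_force: [-0.5, -0.1, -0.7]
grip_width: 0.658
```

>>> apply_moves([
  [[0, 0, 0], [0.001, 0, 0], 0.056],
  [[0, 0, 0], [0.002, 0, 0], 0.056],
  [[0, 0, 0], [0.003, 0, 0], 0.056],
  [[0, 0, 0], [0.004, 0, 0], 0.056],
  [[0, 0, 0], [0.004, 0, 0], 0.056],
])

```text
time_s: 42.12
ee_pos: [0.6675, 0.0964, 0.0014]
orientation: [0.603, 0.37, -0.602, 0.37]
wrist_force: [-0.1, -0.1, -0.8]
grip_width: 0.653
```

```bash
python3 plan.py .667 .096 .0 153; python3 -c "
from h import *
b=eyes.snapshot('side')[220:340,190:350]
cv2.imwrite('pics/l4.png',cv2.resize(b,None,fx=4,fy=4,interpolation=cv2.INTER_CUBIC))
"
```

```text
t 42.12 p [0.6675 0.0964 0.0014] jaw -27.0 q6 0.61 w 0.0558 F [-0.1 -0.1 -0.8] 
 turn [0.001, -0.001, -0.001] rows>=0.0 shift [0.0014, -0.0002, 0.0005] rows>=0.0
```

View pics/l4.png

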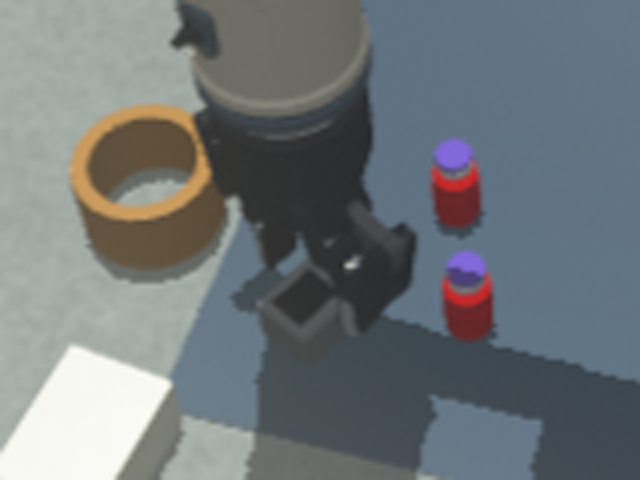

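>>> apply_moves([
  [[0, 0, 0], [0.001, 0, 0], 0.056],
  [[0, 0, 0], [0.002, 0, 0], 0.056],
  [[0, 0, 0], [0.003, 0, 0], 0.056],
  [[0, 0, 0], [0.003, 0, 0], 0.056],
])

```text
time_s: 42.68
ee_pos: [0.6674, 0.0964, -0.0017]
orientation: [0.603, 0.37, -0.602, 0.37]
wrist_force: [-0.9, -0.3, 0.1]
grip_width: 0.656
```

>>> apply_moves([
  [[0, 0, 0], [0.001, 0, 0], 0.05],
  [[0, 0, 0], [0.002, 0, 0], 0.05],
  [[0, 0, 0], [0.002, 0, 0], 0.05],
])

```text
time_s: 43.05
ee_pos: [0.6673, 0.0964, -0.0038]
orientation: [0.603, 0.37, -0.603, 0.37]
wrist_force: [-0.6, 0.8, -1.1]
grip_width: 0.585
```

No bench contact yet, and it is now 10 mm lower than the missed grasp. Closing here.

>>> apply_moves([
  [[0, 0, 0], [0, 0, 0], 0.044],
  [[0, 0, 0], [0, 0, 0], 0.038],
  [[0, 0, 0], [0, 0, 0], 0.032],
  [[0, 0, 0], [0, 0, 0], 0.028],
  [[0, 0, 0], [0, 0, 0], 0.028],
  [[0, 0, 0], [0, 0, 0], 0.028],
])

```text
time_s: 43.8
ee_pos: [0.6677, 0.0964, -0.0034]
orientation: [0.603, 0.37, -0.602, 0.37]
wrist_force: [-0.1, 0.4, 5.5]
grip_width: 0.42
```

Stopped at 0.42 (36 mm), so it has a grip. Lifting.

>>> apply_moves([
  [[0, 0, 0], [0, 0, 0], 0.028],
  [[0, 0, 0], [-0.005, 0, 0], 0.028],
  [[0, 0, 0], [-0.015, 0, 0], 0.028],
  [[0, 0, 0], [-0.03, 0, 0], 0.028],
  [[0, 0, 0], [-0.06, 0, 0], 0.028],
  [[0, 0, 0], [-0.1, 0, 0], 0.028],
  [[0, 0, 0], [-0.14, 0, 0], 0.028],
  [[0, 0, 0], [-0.14, 0, 0], 0.028],
])

```text
time_s: 44.8
ee_pos: [0.6701, 0.0967, 0.1416]
orientation: [0.606, 0.368, -0.6, 0.371]
wrist_force: [-0.1, -0.8, -0.7]
grip_width: 0.422
```

```bash
python3 plan.py .525 -.2635 .14 6.7; python3 -c "
from h import *
b=eyes.snapshot('side')[170:310,190:350]
cv2.imwrite('pics/l5.png',cv2.resize(b,None,fx=4,fy=4,interpolation=cv2.INTER_CUBIC))"
```

```text
t 44.8 p [0.6701 0.0967 0.1416] jaw -27.0 q6 0.61 w 0.036 F [-0.1 -0.8 -0.7] 
 turn [-0.588, -0.003, -0.009] rows>=3.1 shift [-0.0001, 0.034, 0.3868] rows>=6.2
```

View pics/l5.png

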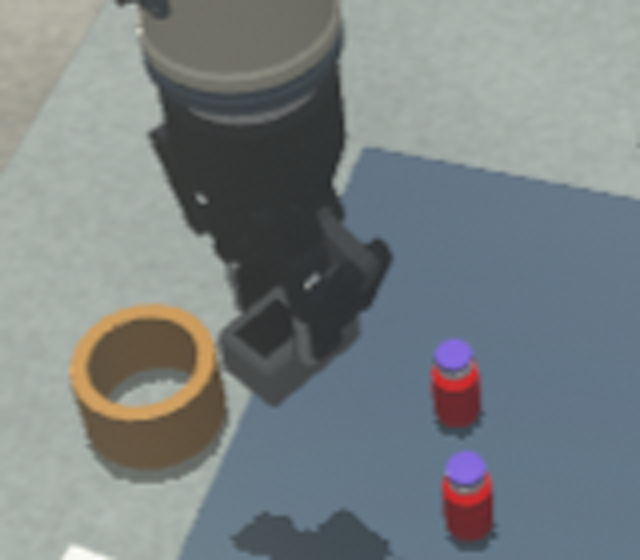

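The logger is held level at its middle. Carrying it to the short tray's far compartment.

>>> apply_moves([
  [[-0.07, 0, 0], [0, 0.002, 0.025], 0.028],
  [[-0.15, -0.001, -0.002], [0, 0.006, 0.07], 0.028],
  [[-0.23, -0.002, -0.004], [0, 0.01, 0.12], 0.028],
  [[-0.31, -0.003, -0.006], [0, 0.015, 0.17], 0.028],
  [[-0.39, -0.003, -0.008], [0, 0.019, 0.22], 0.028],
  [[-0.47, -0.003, -0.009], [0, 0.024, 0.27], 0.028],
  [[-0.55, -0.003, -0.009], [0, 0.028, 0.32], 0.028],
  [[-0.588, -0.003, -0.009], [0, 0.032, 0.365], 0.028],
  [[-0.588, -0.003, -0.009], [0, 0.034, 0.387], 0.028],
  [[-0.588, -0.003, -0.009], [0, 0.034, 0.387], 0.028],
])

```text
time_s: 46.1
ee_pos: [0.5221, -0.2648, 0.1371]
orientation: [0.469, 0.529, -0.472, 0.526]
wrist_force: [-0.8, 0.1, -1.3]
grip_width: 0.425
```

```bash
python3 plan.py .525 -.2635 .03 6.7
```

```text
t 46.1 p [ 0.5221 -0.2648  0.1371] jaw 6.6 q6 -0.58 w 0.0363 F [-0.8  0.1 -1.3] 
 turn [-0.002, -0.001, 0.006] rows>=0.0 shift [0.1071, 0.0036, -0.0008] rows>=1.7
```

>>> apply_moves([
  [[0, 0, 0], [0.025, 0.003, -0.001], 0.028],
  [[0, 0, 0.003], [0.055, 0.0035, -0.001], 0.028],
  [[0, 0, 0.006], [0.08, 0.0035, -0.001], 0.028],
  [[0, 0, 0.006], [0.098, 0.0035, -0.001], 0.028],
  [[0, 0, 0.006], [0.107, 0.0035, -0.001], 0.028],
  [[0, 0, 0.006], [0.107, 0.0035, -0.001], 0.028],
])

```text
time_s: 46.85
ee_pos: [0.5248, -0.263, 0.0298]
orientation: [0.471, 0.528, -0.47, 0.528]
wrist_force: [0.7, 0.1, -0.5]
grip_width: 0.423
```

```bash
python3 plan.py .525 -.2635 .001 6.7; python3 -c "
from h import *
b=eyes.snapshot('side')[120:240,310:450]
cv2.imwrite('pics/l6.png',cv2.resize(b,None,fx=5,fy=5,interpolation=cv2.INTER_CUBIC))"
```

```text
t 46.85 p [ 0.5248 -0.263   0.0298] jaw 6.6 q6 -0.58 w 0.0361 F [ 0.7  0.1 -0.5] 
 turn [-0.002, -0.001, 0.0] rows>=0.0 shift [0.0288, 0.0001, 0.0006] rows>=0.5
```

View pics/l6.png

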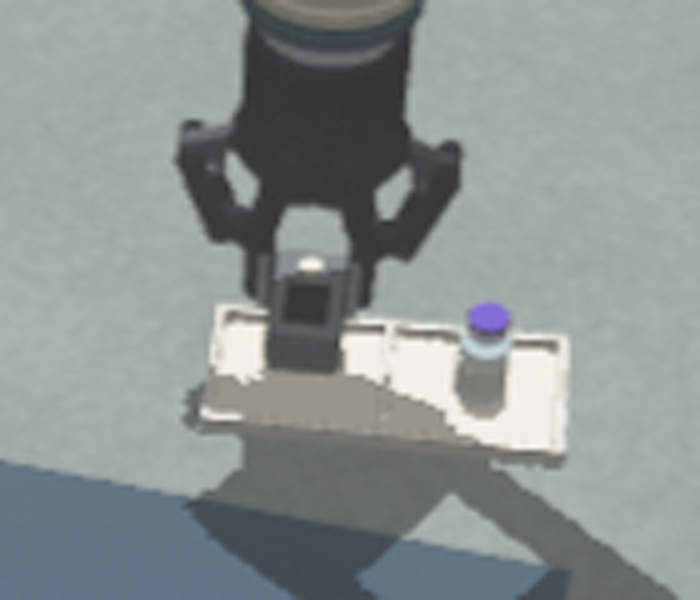

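```bash
python3 -c "
from h import *
for z in(.030,.033,.036): print(z,onplane('side',[371,194],z).round(4))
a=np.radians(6.65);u=np.array([np.cos(a),np.sin(a)]);v=np.array([-u[1],u[0]])
c=np.array([.4797,-.2708])+.044*u; print('comp centre side',c,'want front edge mid',c+.030*v, 'wall',c+.037*v)
"
```

```text
0.03 [[ 0.5161 -0.2417  0.03  ]]
0.033 [[ 0.5157 -0.2387  0.033 ]]
0.036 [[ 0.5153 -0.2358  0.036 ]]
comp centre side [ 0.52340397 -0.26570462] want front edge mid [ 0.51992985 -0.23590646] wall [ 0.51911922 -0.22895356]
```

In the side view the logger sits about 3 mm too far in -x and about 3 mm too far in -y. I correct that while lowering to the tray floor (TCP about -0.4 mm).

>>> apply_moves([
  [[0, 0, 0], [0, 0.003, -0.002], 0.028],
  [[0, 0, 0], [0.008, 0.003, -0.002], 0.028],
  [[0, 0, 0], [0.016, 0.003, -0.002], 0.028],
  [[0, 0, 0], [0.022, 0.003, -0.002], 0.028],
  [[0, 0, 0], [0.026, 0.003, -0.002], 0.028],
  [[0, 0, 0], [0.028, 0.003, -0.002], 0.028],
  [[0, 0, 0], [0.029, 0.003, -0.002], 0.028],
  [[0, 0, 0], [0.0295, 0.003, -0.002], 0.028],
  [[0, 0, 0], [0.0295, 0.003, -0.002], 0.028],
])

```text
time_s: 48.02
ee_pos: [0.528, -0.2609, 0.001]
orientation: [0.471, 0.528, -0.47, 0.528]
wrist_force: [-0.2, 0.7, -1.2]
grip_width: 0.424
```

```bash
python3 plan.py .528 -.2615 -.0004 6.7; python3 -c "
from h import *
b=eyes.snapshot('side')[120:240,310:450]
cv2.imwrite('pics/l7.png',cv2.resize(b,None,fx=5,fy=5,interpolation=cv2.INTER_CUBIC))"
```

```text
t 48.02 p [ 0.528  -0.2609  0.001 ] jaw 6.6 q6 -0.58 w 0.0362 F [-0.2  0.7 -1.2] 
 turn [-0.002, -0.001, -0.001] rows>=0.0 shift [0.0014, -0.0001, 0.0006] rows>=0.0
```

View pics/l7.png

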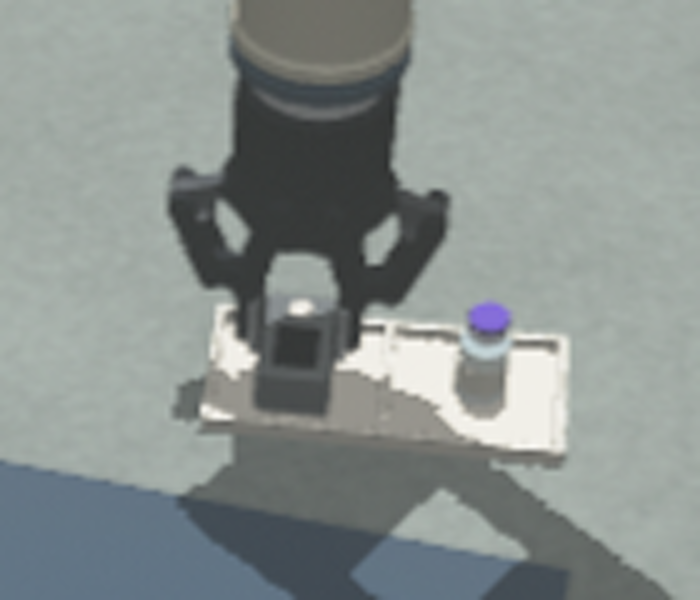

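The logger is inside the walls, with its front edge (292,412) short of the wall at about (292,422). Lowering the last 1.5 mm.

>>> apply_moves([
  [[0, 0, 0], [0.0005, 0, 0], 0.028],
  [[0, 0, 0], [0.001, 0, 0], 0.028],
  [[0, 0, 0], [0.0015, 0, 0], 0.028],
  [[0, 0, 0], [0.002, 0, 0], 0.028],
  [[0, 0, 0], [0.002, 0, 0], 0.028],
])

```text
time_s: 48.7
ee_pos: [0.5281, -0.261, -0.0004]
orientation: [0.471, 0.528, -0.47, 0.528]
wrist_force: [-2.4, 0.9, 7.3]
grip_width: 0.426
```

>>> apply_moves([
  [[0, 0, 0], [0, 0, 0], 0.036],
  [[0, 0, 0], [0, 0, 0], 0.04],
  [[0, 0, 0], [0, 0, 0], 0.043],
  [[0, 0, 0], [0, 0, 0], 0.045],
  [[0, 0, 0], [-0.005, 0, 0], 0.045],
  [[0, 0, 0], [-0.015, 0, 0], 0.046],
  [[0, 0, 0], [-0.035, 0, 0], 0.05],
  [[0, 0, 0], [-0.07, 0, 0], 0.06],
  [[0, 0, 0], [-0.12, 0, 0], 0.07],
  [[0, 0, 0], [-0.16, 0, 0], 0.07],
])

```text
time_s: 49.95
ee_pos: [0.5283, -0.2613, 0.1624]
orientation: [0.471, 0.527, -0.47, 0.529]
wrist_force: [-0.4, -0.6, -1.0]
grip_width: 0.819
```

```bash
python3 plan.py .33 .0 .25 6.7; python3 -c "
from h import *
b=eyes.snapshot('side')[120:240,310:450]
cv2.imwrite('pics/l8.png',cv2.resize(b,None,fx=5,fy=5,interpolation=cv2.INTER_CUBIC))"
```

```text
t 49.95 p [ 0.5283 -0.2613  0.1624] jaw 6.6 q6 -0.58 w 0.0699 F [-0.4 -0.6 -1. ] 
 turn [-0.002, 0.0, -0.002] rows>=0.0 shift [-0.0881, -0.1668, -0.2823] rows>=5.4
```

View pics/l8.png

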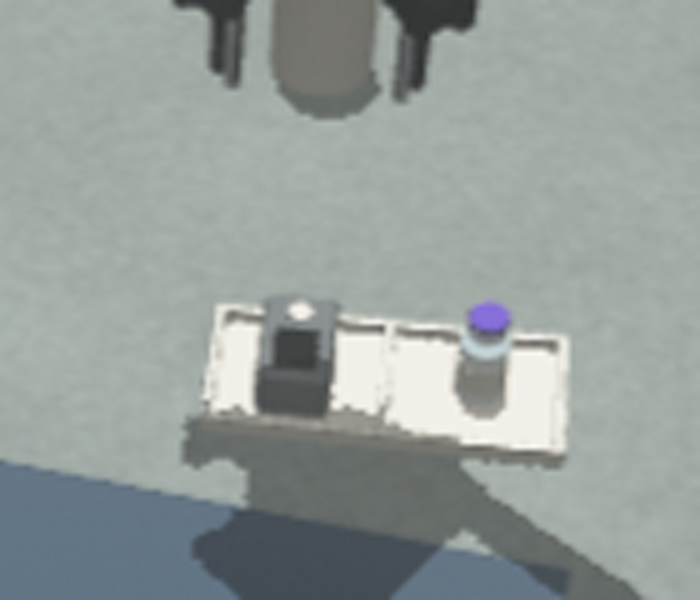

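The logger is flat in the compartment. Moving the arm back for a final look with both cameras.

>>> apply_moves([
  [[0, 0, 0], [-0.03, -0.02, -0.04], 0.07],
  [[0, 0, 0], [-0.06, -0.05, -0.085], 0.07],
  [[0, 0, 0], [-0.085, -0.08, -0.13], 0.07],
  [[0, 0, 0], [-0.088, -0.11, -0.18], 0.07],
  [[0, 0, 0], [-0.088, -0.14, -0.23], 0.07],
  [[0, 0, 0], [-0.088, -0.165, -0.275], 0.07],
  [[0, 0, 0], [-0.088, -0.165, -0.28], 0.07],
  [[0, 0, 0], [-0.088, -0.165, -0.28], 0.07],
])

```text
time_s: 51.0
ee_pos: [0.3346, -0.003, 0.2538]
orientation: [0.472, 0.525, -0.468, 0.532]
wrist_force: [0.2, 0.8, -0.0]
grip_width: 0.82
```

```bash
python3 -c "
from h import *
t=eyes.snapshot('top');s=eyes.snapshot('side')
a=cv2.resize(t[160:310,150:420],None,fx=2.2,fy=2.2,interpolation=cv2.INTER_CUBIC);b=cv2.resize(s[170:400,190:460],None,fx=2.2,fy=2.2,interpolation=cv2.INTER_CUBIC)
cv2.imwrite('pics/fa.png',a);cv2.imwrite('pics/fb.png',b)
R=[rect('top',t,.003,.36,.66,.2,.31,1),rect('top',t,.003,.38,.68-.1,-.33,-.2,1)]
R=[cv2.copyMakeBorder(r,0,300-r.shape[0],0,0,0) for r in R]
cv2.imwrite('pics/fc.png',cv2.resize(np.hstack(R),None,fx=2,fy=2))"
```

```text
(no output)
```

View pics/fa.png

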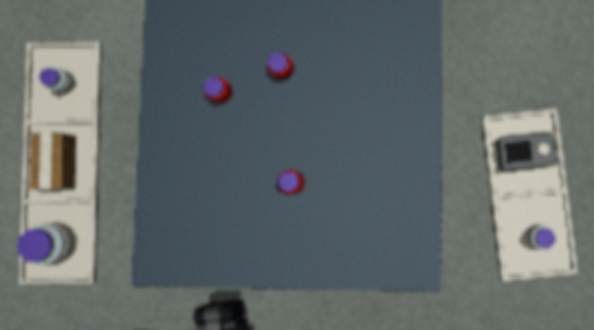

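View pics/fb.png

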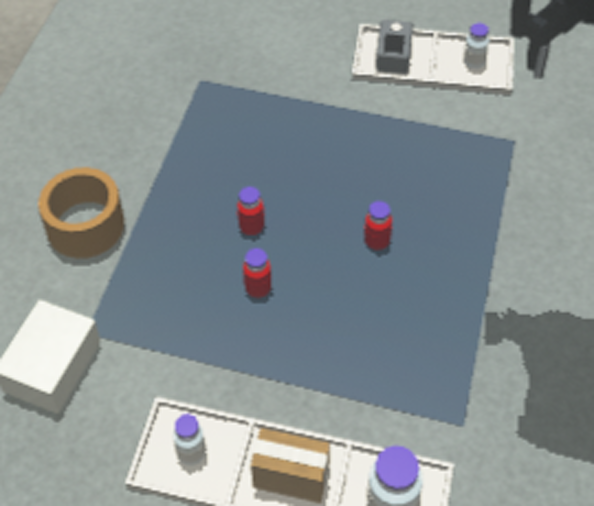

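View pics/fc.png

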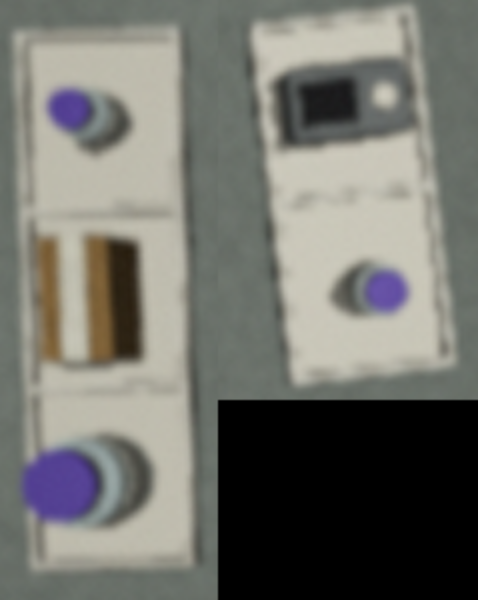

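Both pictures show each item inside its own compartment, with the red vials, tape roll and foam block where they were. Handing in.

```bash
python3 -c "
from h import *
print(order.sign_off())"
```

```text
the job is handed in; nothing more can be done
None
```

Both kits are made up and the job was handed in at about 51 s, well inside the 136 s limit.

- **Long tray:** the large vial is in the near compartment, the carton in the middle and a small clear vial in the far one.
- **Short tray:** the other small clear vial is in the near compartment and the grey logger in the far one.

**One grasp failed:** the first try at the logger closed too high and slipped off its rounded top. The logger did not visibly move. I gripped it again 10 mm lower and it held.

**Last checks:** views from both cameras showed all five items upright, flat and inside their compartments. The three red look-alike vials looked unmoved, as did the tape roll and foam block. The white bottle was outside the final crops, but the arm never came near it. The two cameras disagreed by about 3–5 mm in position. Because of that I nudged the second small vial's grasp and the carton and logger placements by 1.5–4 mm, judged from the side view.

The highest wrist force I saw was about 13 N, against the 120 N limit, though I only saw readings at the end of each move.

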